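# Latch a connector carrier into the test lane and trip the start switch

## Robot

A 6-joint arm with a two-finger parallel gripper is mounted at the origin on the work surface. World frame = base frame: x ahead of the robot, y to its left, z up, the work surface at z = 0. Lengths are in mm, angles in rad, forces in N, time in s.
With the tool pointing down it reaches from about 300 to 750 mm from the base axis. Payload 8.5 kg.
Tool frame: the origin (TCP) lies at the very end of the fingers, on their centre line; the grasp point (between the pads) lies 19 mm behind it; x points along the fingers, z is the direction in which the jaws open and shut, and the axes are right-handed (so a half turn about x gives the same grasp; the last joint's range is limited). The gripper opens to 85 mm and grips with 20 to 120 N. Pads are 22 mm wide; open, the fingers measure 114 mm over their backs; the gripper's body (76 mm by 85 mm) begins 54 mm behind the grasp point. The pads swing forward as they close: fully open they stand 13 mm farther back than shut.
Start: joints at [0.984, 0.381, 1.297, -0, 1.464, -0.215], TCP at [199.801, 512.406, 231.322] pointing down, gripper open.
Joint ranges: [-3.11, 3.11], [-0.89, 2.33], [0.22, 2.48], [-1.42, 4.56], [0.17, 2.85], [-2.88, 2.88]. Speed limits (rad/s): [2.39, 2.39, 3.14, 3.14, 3.14, 3.14].

## Interface

Orientations are given as a 3x3 rotation matrix whose columns are the frame's x, y, z axes.
In Python, from bench import * gives the robot as it stands. The module is installed in compiled form; this text tells all that it offers.
- The arm moves only by the tool servo_tool, never from a script. Its argument "series" is a list of rows, each a list of 3 entries, a list of its own where there are three numbers: the shift along the tool's x, y, z in cm, then the turn, a rotation vector about the tool's x, y, z in degrees, then the closure, from -1 (fully open) to 1 (shut), so that 0 is half open. A call has 1 to 20 rows; each row is the pose to reach, as a shift and turn from the pose measured when the call began, along the tool's axes at that moment; what a row does not reach only later rows make up. A row lasts 1/8 s, in which the tool goes at most 62.5 mm and 10.7 degrees, less where a joint would pass 70% of its speed; a pose out of reach is approached as far as the arm can. A call with a gripper value outside its range is refused whole. The fingers move at their own pace and stop on an object; "force" is the grip in N (left out, the last holds). Time passes only in rows, so rows that repeat a pose let the fingers close. It gives the time, the measured TCP pose, the force and the opening at its end, in the units of the state.
- state(): the state, without advancing time (a new reading comes with each control period).
- snapshot(name): name is "scene" or "top"; returns a dict with "pixels" (384x512x3 uint8, red, green, blue), "mtx" (3x3 intrinsics, pixels), "R" (3x3) and "t" (3): a world point X has camera coordinates R X + t. Camera axes: x right, y down, z forward; pixel columns grow to the right and rows downward; lengths in mm; the calibration is good to about 2 mm. A picture is of the moment at which its call begins. There is no depth.
- sign_off(): hands the job in, once; it reports no verdict.
Trained networks look in a picture, given as the dict that the camera call returned (one of the last four; its "shot" number tells which), for a name from the list of things; names that differ only in an ending like _2 or _b are one class to them, and where a whole thing is asked for, a point or a joint stands for the part that bears it (a point fixed in the world has none). Each returns a list of dicts, best first, with "p" (0 to 1); they miss things now and then, are a little off and sometimes report something else, mostly with a low value. They report only what shows in the picture. A call takes as long as a camera call. They do not tell look-alikes from the thing itself.
- regions_of(thing, picture): "pixels" (384x512 bool, what is visible of it) and "bbox" ([left, top, right, bottom] as shares, 0 to 1, of the picture: columns of its width, rows of its height, round what is visible of it).
- place_of(thing, picture): "at" ([column, row] as shares, 0 to 1, of the picture: columns of its width, rows of its height: a listed point, or the origin of a listed thing).
The state is a dict: "time_s": time; "joint_pos": joint angles; "dq": joint speeds; "tau": joint torques, N m; "eef_pos": TCP position; "ee_rot": TCP orientation; "wrist_force": force on the tool from outside, world axes, zero at the start; "wrist_torque": the same for the moment, N m; "gripper_width": opening from 0.0 (shut) to 1.0 (fully open).
Only numpy, scipy, OpenCV 4.12 (cv2) and the standard library are available. Lean on these libraries where they do the work, as an engineer would, in place of code of your own. Each camera call takes 0.05 s, during which the arm holds its last target.

## Task

Set the carrier with its amber connector into the test lane, nose first, and slide it in so that its own nose lifts the yellow gravity catch and the catch drops fully shut behind the nose; keep your fingers off the catch. Only then start the test: push the white roller of the limit switch gently over, in its working direction, until it clicks and the orange pin pops out, do not force it against its stop, and let it spring all the way back. Leave the carrier latched and everything else on the bench where it is.

Things in the scene. Friction and masses are not known exactly. Their poses are not given: they have to be found in the camera images.
- carrier: Loose carrier (sizes in mm), 0.25 to 0.4 kg, flat on the bench at the start. Origin: centre of its underside; x = forward (to the nose), z up. Grey base plate 160 (x) x 60 (y) x 8 thick; amber connector with black nut at x -16 to +14, 28 wide, top 36 above the underside; blue nose bar in front, black grip post at the rear.
- post (a point): Centre of the top of the carrier's black grip post (blue band): 48 behind the carrier's origin, 63 above its underside. The post is 32 (x) x 36 (y) and 55 tall; its sides are free, grip it across the carrier's y from above, high enough that fingers clear the lane's rails.
- nose (a point): Middle of the top of the blue nose bar, 73 ahead of the carrier's origin and 26 above its underside. The bar is 14 (x) x 50 (y).
- lane: Fixed test lane (sizes in mm). Origin: on the bench under the catch's hinge axis, mid-lane; x = direction in which carriers go in, z up. Aluminium floor plate, top 8 above the bench, x -180 to +75, 100 wide. Dark side rails, tops 22 above the bench, inner gap 66, from x -105 to +75; from x -105 back to -153 they flare to a gap of about 83. Blue hinge cheeks at y 43 to 51 either side, 68 high.
- entry (a point): Point on the lane's floor, 105 before the hinge line (lane x -105), mid-lane. A carrier set down with its origin here, nose towards lane +x, lies wholly before the catch.
- stop_face (a point): Middle of the front face of the blue end stop, lane x +60, 25 above the bench. A carrier fully home touches it with its front; its origin is then at lane x -20.
- catch_angle (a joint): Angle of the yellow gravity catch (rad): 0 = down at its rest stop, leaning 35 degrees forward; grows as it swings forward and up, about 0.35 while the nose passes beneath. It falls back by itself once the carrier's origin is past lane x of about -29.
- catch: The catch's yellow plate, 50 wide, 45 long, 4 thick. Origin: middle of the hinge axis, 60 above the bench, across the lane. At rest its tip is 26 ahead of the hinge and 23 above the bench. 60 g; nothing but the carrier should move it.
- switch: Fixed roller-lever limit switch (mm) on a base plate 80 x 70 x 8. Origin: underside, on the bench; z up; x = working direction, in which the roller must be pushed (it does not swing to -x). Black head 56 (x) x 36 (y -12 to +24), top 112 above the bench. The steel lever stands upright beside it at y -19 to -23, roller outboard.
- roller (a point): Centre of the white roller on the lever's end, diameter 20, 16 wide along the switch's y, free to turn, 50 above the pivot: at rest at x 0, y -38 in the switch's frame and 145 above the bench. It moves with the lever.
- lever: The lever with its roller. Origin: on the pivot axis (the switch's y axis direction), 95 above the bench. More than 20 N on it damages the switch.
- lever_angle (a joint): Lever angle (rad): 0 = upright, grows as the roller is pushed along the switch's +x. Light play (under 2 N) up to an angle unknown beforehand (0.05 to 0.45), where it meets the snap mechanism: the force rises to 3 to 5 N, falls off sharply with the click 0.15 to 0.2 further on, and about 0.3 on the solid stop is felt, 2 to 3 N more per mm. Springs back to 0 when let go.
- flag (a joint): Round orange indicator pin, diameter 18, in the middle of the black head's +y side (opposite the lever), on the pivot axis: 0 = flush, about 0.008 m = popped out along the switch's +y; past 0.0042 the switch has clicked. It goes flush again when the lever is let go. Not to be handled.
- conn_a: Bystander: loose amber connector 30 x 28 x 28, origin under its centre.
- conn_b: Bystander: another loose amber connector, the same.
- coil: Bystander: black contact block 30 x 26 x 31 with a yellow dot.
- tape: Bystander: blue tape ring, diameter 68, 20 high.
- driver: Bystander: screwdriver with blue handle, 170 long, lying.
- pliers: Bystander: pliers with yellow handles, 130 long, lying.
- cordless: Bystander: cordless screwdriver, black and red, standing on its battery (110 x 70), 141 high.
Mind the look-alikes: they are no part of the job. What is shaped like the switch but pink is not meant.

How it is judged:
By the outcome, as a careful person would: the job done as asked, in the order asked, and still so for the second after the job is handed in, with the robot touching nothing.
It also fails if it takes over 59 s, if anything falls off the work surface, if the arm or the gripper's body presses on something with over 40 N, if the wrist force passes 120 N, or if a joint passes its speed limit or range.

## Working session

There is one attempt and no reset: what is moved stays moved. The work goes in short steps, Python scripts to look and compute and a tool call to move; the robot and the scene stay as the last step left them, time stands still between calls to the robot, and variables do not carry over. Pictures are saved under pics/ and viewed, and the job is handed in when it is done.

Besides the shell and the picture viewer there is one more tool, called by a JSON object that holds its "api" and its "payload", one argument or row to a line. servo_tool: Moves the arm, as the interface text tells. Its arguments: {"type":"object","properties":{"series":{"type":"array","items":{"type":"array"}},"force":{"type":"number"}},"required":["series"]}

```bash
mkdir -p pics
python3 - <<'E'
from bench import *
import cv2,numpy as np,pickle
s=state(); print(s['time_s'],s['eef_pos'],s['ee_rot'],s['gripper_width'],s['wrist_force'])
for n in('scene','top'):
    p=snapshot(n); cv2.imwrite(f'pics/{n}0.png',p['pixels'][:,:,::-1]); 
    pickle.dump({k:p[k] for k in p},open(f'{n}0.pkl','wb'))
    print(n,p['mtx'],p['R'],p['t'])
    for th in ['carrier','post','nose','lane','entry','stop_face','catch','switch','roller','lever','flag']:
        print(th,[(round(d['p'],2),np.round(np.array(d['at'])*[512,384],1).tolist()) for d in place_of(th,p)][:4])
print(state()['time_s'])
E
```

```text
0.0 [199.63312014 512.15750542 230.70362422] [[-8.24400086e-04 -9.31676484e-01  3.63288108e-01]
 [-1.25477703e-03  3.63288909e-01  9.31675692e-01]
 [-9.99998873e-01  3.12227950e-04 -1.46854166e-03]] 1.0051905378785921 [-0.2640862   1.01996586 -0.75879808]
scene [[385.65209824   0.         247.40706383]
 [  0.         385.65209824 191.2265495 ]
 [  0.           0.           1.        ]] [[ 0.55374513  0.83258679  0.01286759]
 [ 0.65577847 -0.42652446 -0.62292173]
 [-0.51314806  0.35337816 -0.78217833]] [-316.94756571 -297.45841044 1501.51240327]
carrier [(0.59, [201.2, 242.1])]
post [(0.85, [183.2, 236.8])]
nose [(0.65, [220.4, 224.1]), (0.44, [183.7, 238.5])]
lane []
entry [(0.59, [275.3, 191.0])]
stop_face [(0.66, [313.8, 166.7]), (0.34, [300.8, 177.9])]
catch [(0.68, [366.2, 154.8]), (0.45, [301.1, 170.0])]
switch [(0.81, [111.1, 300.7]), (0.69, [141.0, 252.1])]
roller [(0.58, [77.0, 286.2]), (0.51, [116.3, 233.9]), (0.33, [139.1, 252.8])]
lever [(0.63, [133.7, 238.9]), (0.52, [96.7, 286.0])]Traceback (most recent call last):
  File "<stdin>", line 9, in <module>
ValueError: it knows: carrier, catch, coil, conn, cordless, driver, entry, lane, lever, nose, pliers, post, roller, stop_face, switch, tape
```

Run:
```python
from bench import *
import cv2,numpy as np,pickle
for n in('scene','top'):
    p=snapshot(n); cv2.imwrite(f'pics/{n}1.png',cv2.resize(p['pixels'][:,:,::-1],(800,600),interpolation=cv2.INTER_CUBIC)); 
    pickle.dump({k:p[k] for k in p},open(f'{n}0.pkl','wb'))
    if n=='scene': continue
    print(n,p['mtx'],p['R'],p['t'])
    for th in ['carrier','post','nose','lane','entry','stop_face','catch','switch','roller','lever']:
        print(th,[(round(d['p'],2),np.round(np.array(d['at'])*[512,384],1).tolist()) for d in place_of(th,p)][:4])
print(state()['time_s'])
```

```text
top [[426.96649473   0.         247.96275997]
 [  0.         426.96649473 186.76287844]
 [  0.           0.           1.        ]] [[ 0.01710513 -0.99985074 -0.00243296]
 [-0.98866498 -0.01655066 -0.14922342]
 [ 0.14916088  0.00495787 -0.98880051]] [  10.49492622  548.78468613 1163.57565425]
carrier [(0.63, [314.7, 185.7])]
post [(0.85, [334.7, 176.5]), (0.35, [86.3, 176.6])]
nose [(0.8, [285.7, 180.9])]
lane [(0.61, [332.2, 238.2]), (0.56, [179.4, 190.4])]
entry [(0.6, [213.3, 194.0])]
stop_face [(0.68, [152.4, 185.9])]
catch [(0.56, [287.3, 179.5]), (0.54, [171.0, 184.2]), (0.24, [152.6, 187.4])]
switch [(0.82, [413.9, 176.9]), (0.61, [370.6, 200.7])]
roller [(0.61, [447.8, 161.8]), (0.47, [398.8, 192.0])]
lever [(0.68, [171.6, 182.2]), (0.6, [427.8, 171.4]), (0.48, [378.8, 199.0]), (0.26, [228.4, 119.3])]
1.15
```

View pics/scene1.png

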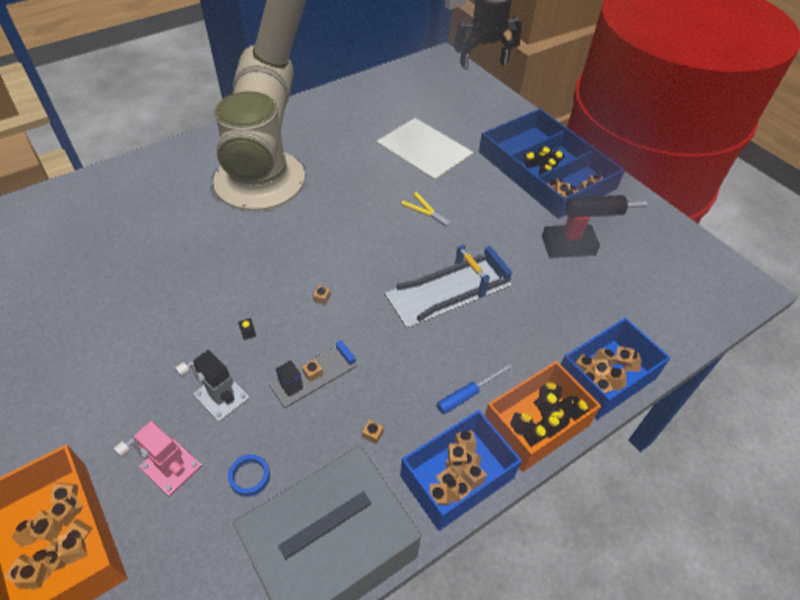

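View pics/top1.png

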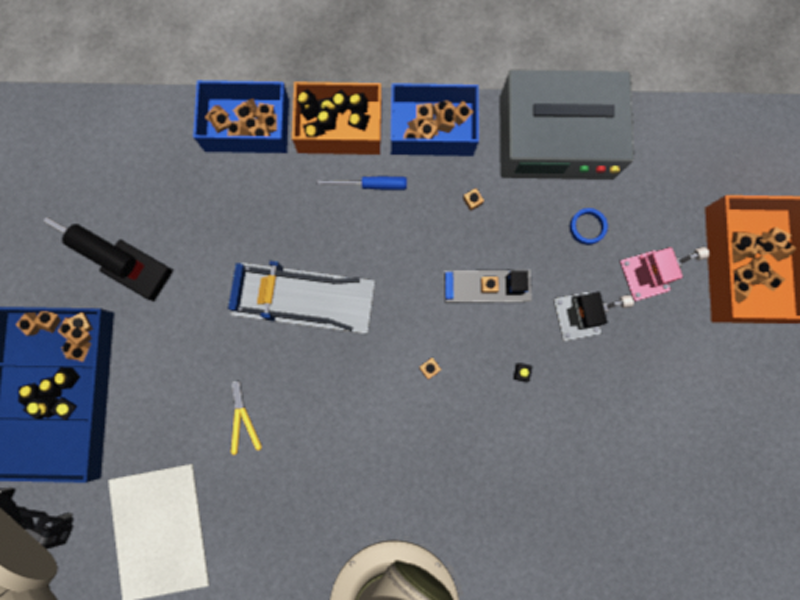

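The overview shows the carrier at top-view (487,285) of the 800-wide picture, with its nose to the left (world +y). The lane is at (300,297), opening towards the carrier with the end stop at its far left.

Candidates that could be confused, by top-view pixel:
- **Switch:** the grey/black one at (580,315) and the pink one at (650,272). The black one is the right one.
- **Amber connectors:** loose ones at (473,198) and (430,368). The one on the carrier is at (490,284).
- **Black blocks:** the coil at (523,372). The carrier's post is at (517,283).

Close crops next.

```bash
cat > h.py <<'E'
import numpy as np,cv2,pickle
def load(n): return pickle.load(open(n+'.pkl','rb'))
def ray(p,uv,z):
    "intersect pixel with plane z"
    K,R,t=map(np.array,(p['mtx'],p['R'],p['t']))
    c=-R.T@t; d=R.T@np.linalg.inv(K)@np.array([uv[0],uv[1],1.])
    return c+d*(z-c[2])/d[2]
def proj(p,X):
    K,R,t=map(np.array,(p['mtx'],p['R'],p['t']))
    q=K@(R@np.array(X,float)+t); return q[:2]/q[2]
def crop(p,x0,y0,x1,y1,k,name,pts=()):
    im=cv2.resize(p['pixels'][y0:y1,x0:x1,::-1],None,fx=k,fy=k,interpolation=cv2.INTER_CUBIC)
    for (u,v) in pts: cv2.circle(im,(int((u-x0+.5)*k),int((v-y0+.5)*k)),2,(0,255,0),-1)
    cv2.imwrite('pics/'+name,im)
def box(T,xs,ys,zs): return [T(x,y,z) for x in xs for y in ys for z in zs]
E
python3 - <<'E'
from h import *
t=load('top0'); s=load('scene0')
crop(t,140,150,250,220,7,'c_lane_t.png')
crop(t,270,160,450,230,4,'c_car_t.png')
crop(s,240,150,340,215,7,'c_lane_s.png')
crop(s,70,200,250,320,4,'c_car_s.png')
for n,uv,z in [('post',(334.7,176.5),63),('nose',(285.7,180.9),26),('carrier',(314.7,185.7),0),('entry',(213.3,194),8),('stop',(152.4,185.9),25),('catch',(171,184.2),60),('sw',(370.6,200.7),0),('roller',(398.8,192),145),('lever',(378.8,199),95)]:
    print(n,ray(t,uv,z).round(1))
for n,uv,z in [('post',(183.2,236.8),63),('nose',(220.4,224.1),26),('carrier',(201.2,242.1),0),('entry',(275.3,191),8),('stop',(313.8,166.7),25),('catch',(301.1,170),60),('sw',(141,252.1),0),('roller',(116.3,233.9),145),('lever',(133.7,238.9),95)]:
    print(n,ray(s,uv,z).round(1))
E
```

```text
post [ 578.1 -220.8   63. ]
nose [569.6 -87.9  26. ]
carrier [ 561.1 -174.8    0. ]
entry [530.7 119.9   8. ]
stop [548.9 293.4  25. ]
catch [549.3 233.8  60. ]
sw [ 519.8 -336.7    0. ]
roller [ 525.8 -368.4  145. ]
lever [ 513.1 -331.7   95. ]
post [ 568.7 -215.4   63. ]
nose [567.3 -94.3  26. ]
carrier [ 575.6 -167.2    0. ]
entry [543.7 128.6   8. ]
stop [540.1 291.5  25. ]
catch [550.5 222.8  60. ]
sw [ 509.2 -330.3    0. ]
roller [ 517.6 -370.7  145. ]
lever [ 521.4 -336.2   95. ]
```

View pics/c_lane_t.png

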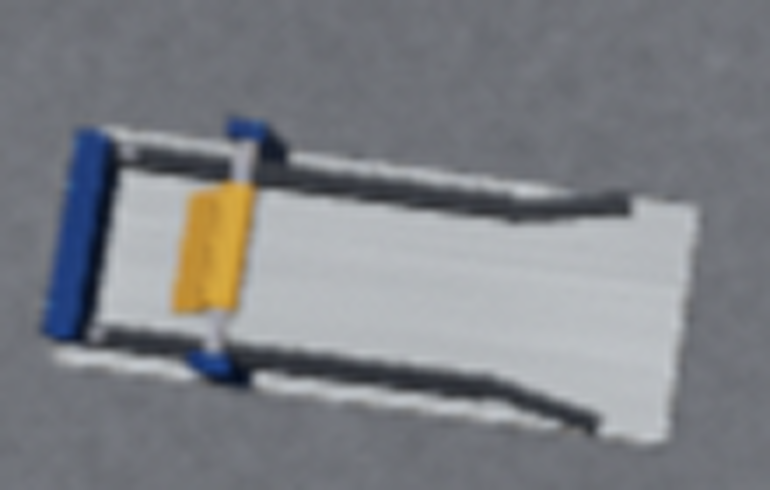

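View pics/c_car_t.png

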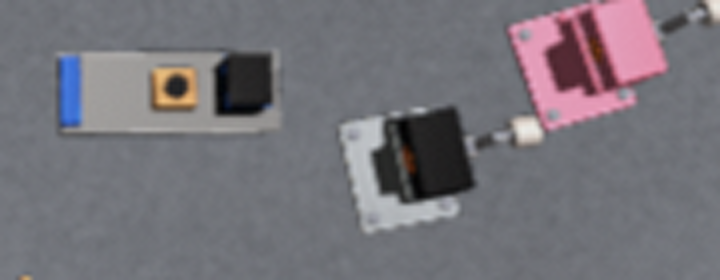

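View pics/c_car_s.png

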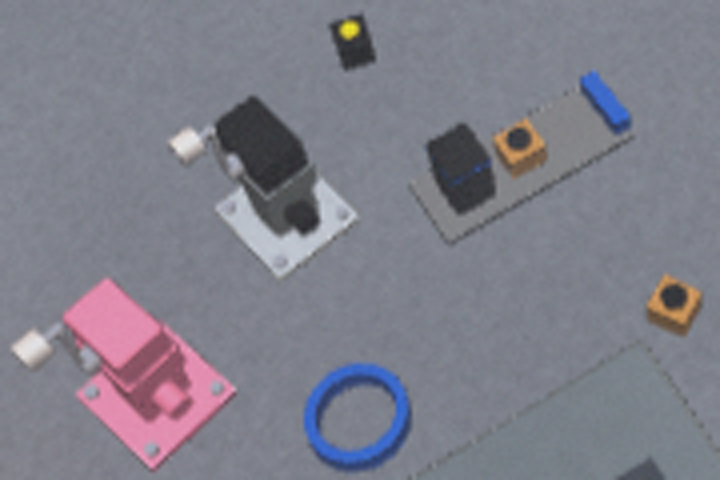

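View pics/c_lane_s.png

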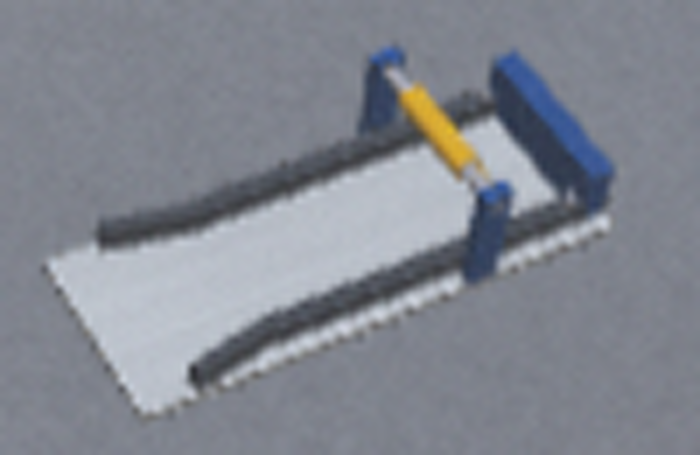

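```bash
cat > fit.py <<'E'
from h import *
from scipy.optimize import least_squares
t=load('top0'); s=load('scene0')
def pc(c,x0,y0,k): return np.array([x0+(c[0]+.5)/k-.5,y0+(c[1]+.5)/k-.5])
def world(q,P):
    x,y,a=q; P=np.array(P,float); c,si=np.cos(a),np.sin(a)
    return np.array([x+c*P[0]-si*P[1],y+si*P[0]+c*P[1],P[2]])
def fit(obs,q0,name):
    f=lambda q:np.concatenate([proj(c,world(q,P))-uv for c,uv,P in obs])
    r=least_squares(f,q0,loss='soft_l1',f_scale=.7,x_scale=[10,10,.1])
    print(name,r.x[:2].round(1),np.degrees(r.x[2]).round(2)); print(r.fun.reshape(-1,2).round(1).tolist()); return r.x
LT=lambda c:pc(c,140,150,7); LS=lambda c:pc(c,240,150,7); CT=lambda c:pc(c,270,160,4); CS=lambda c:pc(c,70,200,4)
lane=fit([(t,LT((698,204)),(-180,-50,8)),(t,LT((668,441)),(-180,50,8)),(t,LT((50,355)),(75,50,8)),(t,LT((108,128)),(75,-50,8)),
 (t,LT((247,128)),(0,-47,68)),(t,LT((208,362)),(0,47,68)),
 (s,LS((45,263)),(-180,50,8)),(s,LS((145,417)),(-180,-50,8)),(s,LS((608,228)),(75,-50,8)),(s,LS((388,55)),(0,47,68)),(s,LS((495,190)),(0,-47,68))],[540,230,1.5],'lane')
car=fit([(t,CT((57,50)),(80,-30,8)),(t,CT((60,131)),(80,30,8)),(t,CT((280,48)),(-80,-30,8)),(t,CT((279,130)),(-80,30,8)),
 (s,CS((411,185)),(-80,30,8)),(s,CS((452,243)),(-80,-30,0)),(s,CS((633,137)),(80,-30,0)),(t,CT((69,91)),(73,0,26)),(t,CT((176,86)),(-1,0,36)),(s,CS((518,137)),(-1,0,36))],[570,-170,1.57],'car')
sw=fit([(t,CT((456,108)),(28,-12,112)),(t,CT((473,187)),(-28,-12,112)),(t,CT((390,118)),(28,24,112)),(t,CT((408,200)),(-28,24,112)),(t,CT((527,131)),(0,-38,145)),
 (s,CS((216,131)),(-28,-12,112)),(s,CS((250,97)),(-28,24,112)),(s,CS((266,193)),(28,-12,112)),(s,CS((312,163)),(28,24,112)),(s,CS((186,146)),(0,-38,145))],[510,-330,0.2],'sw')
pickle.dump((lane,car,sw),open('fit.pkl','wb'))
def bx(q,xs,ys,zs): return [world(q,(x,y,z)) for x in xs for y in ys for z in zs]
L=bx(lane,[-180,75],[-50,50],[8])+bx(lane,[-105,75],[-33,33],[22])+bx(lane,[60],[-25,25],[25])+bx(lane,[0],[-47,47],[68])
C=bx(car,[-80,80],[-30,30],[8])+bx(car,[66,80],[-25,25],[26])+bx(car,[-64,-32],[-18,18],[63])
S=bx(sw,[-28,28],[-12,24],[112])+[world(sw,(0,-30,145)),world(sw,(0,-46,145))]
for p,n,b1,b2 in((t,'t',(140,150,250,220),(270,160,450,230)),(s,'s',(240,150,340,215),(70,200,250,320))):
    crop(p,*b1,7,f'f_l_{n}.png',[proj(p,X) for X in L]); crop(p,*b2,4,f'f_c_{n}.png',[proj(p,X) for X in C+S])
print('c',[(-np.array(p['R']).T@np.array(p['t'])).round() for p in (t,s)])
E
python3 fit.py
python3 -c "
import cv2,numpy as np
a=[cv2.imread('pics/f_%s.png'%n) for n in('l_t','c_t','l_s','c_s')]
cv2.imwrite('pics/f_1.png',np.vstack([cv2.copyMakeBorder(x,0,0,0,770-x.shape[1],0) for x in a[:2]])[:600+200])
"
```

```text
lane [547.9 229.3] 83.31
[[0.3, 0.1], [-0.2, 0.2], [0.7, 0.8], [-1.9, -0.5], [-0.1, -0.1], [0.1, -0.2], [-0.3, -0.0], [-0.3, 0.0], [0.8, -0.5], [-0.1, 0.1], [0.1, 0.2]]
car [ 569.4 -165. ] 91.98
[[0.0, 0.6], [-0.1, 0.8], [-0.8, 0.1], [0.4, 0.0], [-0.5, -0.7], [-0.3, 1.1], [0.8, 0.2], [0.3, -0.5], [-0.1, -0.3], [0.4, 0.1]]
sw [ 517.5 -333.7] 11.63
[[-0.2, -1.2], [0.4, -0.3], [3.0, -1.2], [3.4, -1.0], [-1.6, -0.1], [-0.8, -1.9], [1.9, -1.3], [-1.1, -4.6], [-1.4, -5.4], [1.2, -0.1]]
c [array([ 369.,   14., 1232.]), array([1141., -394.,  993.])]
```

View pics/f_1.png

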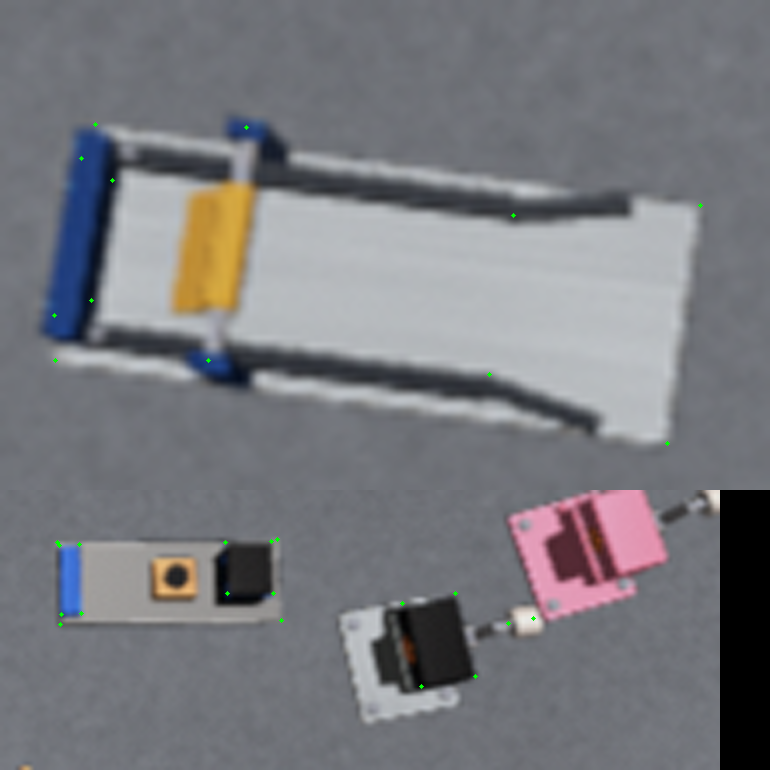

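View pics/f_c_s.png

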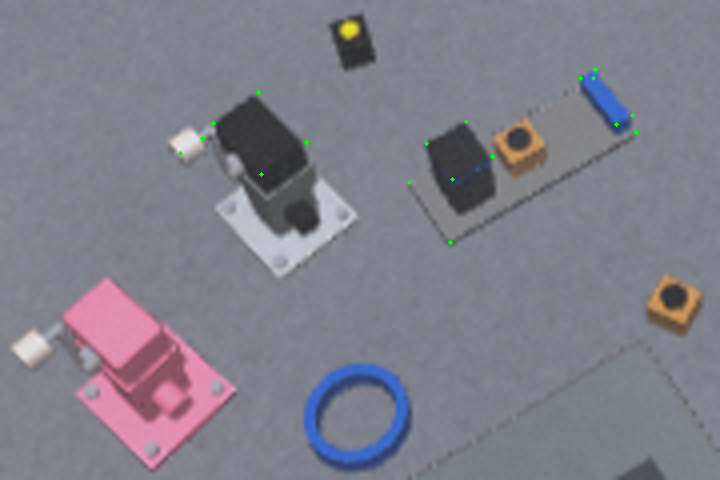

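View pics/f_l_s.png

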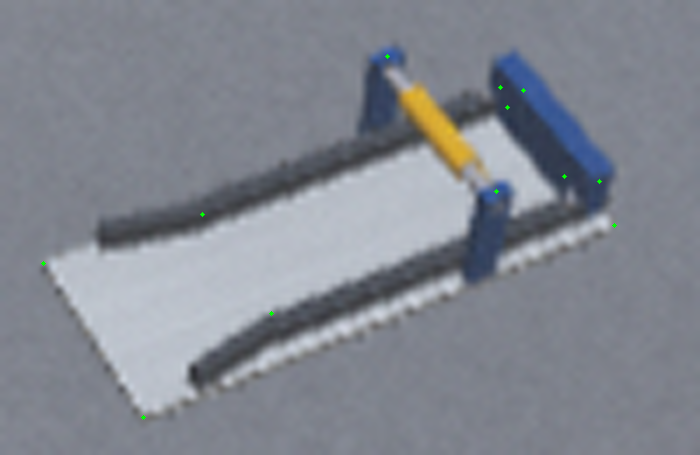

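Run:
```python
from h import *
t=load('top0'); s=load('scene0')
crop(t,345,178,410,225,12,'z_t.png'); crop(s,105,215,165,275,10,'z_s.png')
```

```text
(no output)
```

View pics/z_t.png

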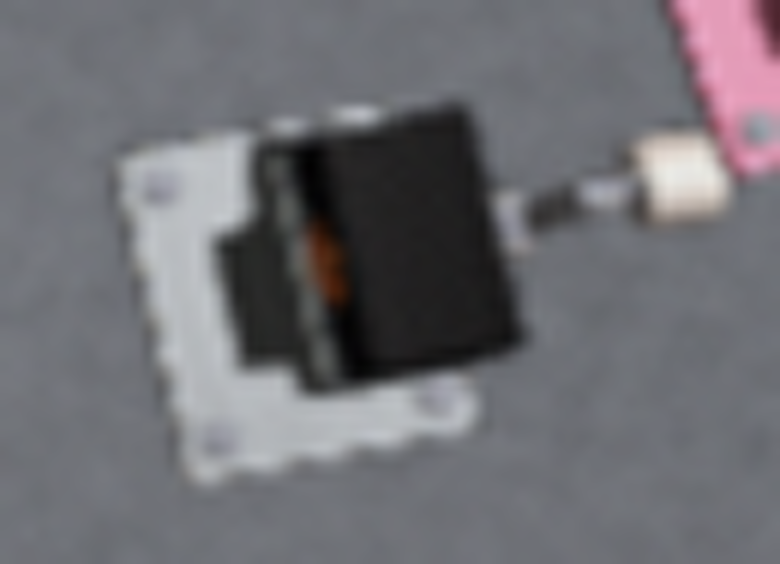

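View pics/z_s.png

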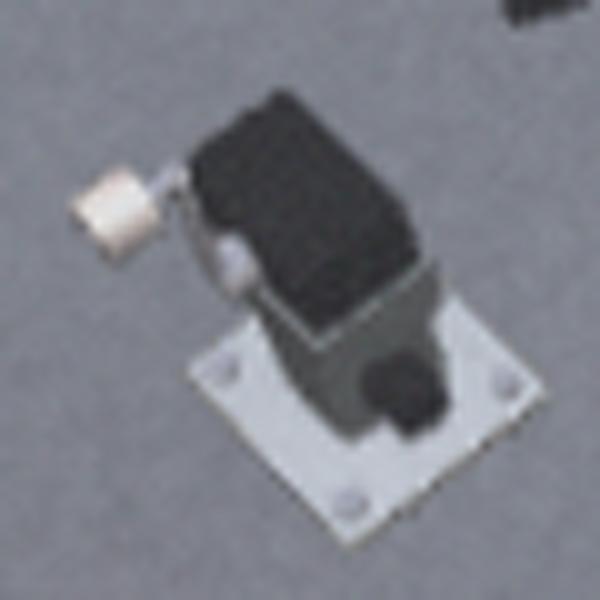

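```bash
cat > fitsw.py <<'E'
from h import *
from scipy.optimize import least_squares
from fit import world,pc
t=load('top0'); s=load('scene0')
T=lambda c:pc(c,345,178,12); S=lambda c:pc(c,105,215,10)
# plate y range free (q[3]=centre)
obs=[(t,T((118,158)),(40,'35',8)),(t,T((200,485)),(-40,'35',8)),(t,T((478,428)),(-40,'-35',8)),
(s,S((190,368)),(-40,'-35',4)),(s,S((347,545)),(40,'-35',4)),(s,S((547,390)),(40,'35',4)),
(t,T((465,103)),(28,-12,112)),(t,T((523,340)),(-28,-12,112)),
(s,S((282,90)),(-28,24,112)),(s,S((192,160)),(-28,-12,112)),(s,S((315,335)),(28,-12,112)),(s,S((415,245)),(28,24,112)),
(t,T((685,175)),(0,-38,145)),(s,S((118,212)),(0,-38,145))]
def f(q):
    o=[]
    for c,uv,P in obs:
        P=[float(P[0]),q[3]+float(P[1]) if isinstance(P[1],str) else P[1],P[2]]
        o.append(proj(c,world(q[:3],P))-uv)
    return np.concatenate(o)
r=least_squares(f,[515,-333,.2,0],loss='soft_l1',f_scale=.7,x_scale=[10,10,.1,10])
print(r.x[:2],np.degrees(r.x[2]),r.x[3]); print(r.fun.reshape(-1,2).round(1).tolist())
print('roller',world(r.x[:3],(0,-38,145)))
print([ray(t,T((685,175)),145).round(1),ray(s,S((118,212)),145).round(1)])
pickle.dump(r.x,open('sw.pkl','wb'))
E
python3 fitsw.py | tail -4
```

```text
[ 516.71467086 -335.08480914] 11.952856633831978 4.628347496376496
[[-0.1, -0.2], [-0.6, -0.3], [0.0, -0.2], [-0.2, 0.7], [0.6, 0.7], [0.5, 0.6], [0.6, -0.4], [0.8, 0.5], [0.6, -0.9], [-1.6, -0.0], [-1.6, -4.8], [-0.4, -4.1], [-1.3, 0.3], [0.4, 0.4]]
roller [ 524.58472903 -372.26090609  145.        ]
[array([ 525.5, -375.6,  145. ]), array([ 522.9, -372.6,  145. ])]
```

```bash
cat > mv.py <<'E'
from h import *
from scipy.spatial.transform import Rotation as Ro
def Rd(deg):
    a=np.radians(deg); x=np.array([0,0,-1.]); z=np.array([np.cos(a),np.sin(a),0]); return np.stack([x,np.cross(z,x),z],1)
def plan(s,pos,deg):
    R=np.array(s['ee_rot']); p=np.array(s['eef_pos'])
    sh=R.T@(np.array(pos,float)-p)/10; rv=np.degrees(Ro.from_matrix(R.T@Rd(deg)).as_rotvec())
    print('target',np.round(pos,1),'shift cm',sh.round(2).tolist(),'turn',rv.round(1).tolist())
def lanept(x,y=0,z=0):
    import pickle; q=pickle.load(open('fit.pkl','rb'))[0]; c,s=np.cos(q[2]),np.sin(q[2])
    return np.array([q[0]+c*x-s*y,q[1]+s*x+c*y,z])
E
python3 - <<'E'
from bench import *
from mv import *
lane,car,sw=pickle.load(open('fit.pkl','rb'))
c,s=np.cos(car[2]),np.sin(car[2]); post=car[:2]-48*np.array([c,s]); print(post)
plan(state(),[*post,130],2);
E
```

```text
[ 571.07549125 -213.00064638]
target [ 571.1 -213.   130. ] shift cm [10.13, -60.94, -54.1] turn [66.7, 0.0, -0.0]
```

{"api": "servo_tool", "payload": {
  "series": [
    [[6,-30,-27],[30,0,0],-1],
    [[6,-30,-27],[30,0,0],-1],
    [[6,-30,-27],[30,0,0],-1],
    [[6,-30,-27],[30,0,0],-1],
    [[6,-30,-27],[30,0,0],-1],
    [[6,-30,-27],[30,0,0],-1],
    [[10,-60.9,-54.1],[66.7,0,0],-1],
    [[10,-60.9,-54.1],[66.7,0,0],-1],
    [[10,-60.9,-54.1],[66.7,0,0],-1],
    [[10,-60.9,-54.1],[66.7,0,0],-1],
    [[10,-60.9,-54.1],[66.7,0,0],-1],
    [[10,-60.9,-54.1],[66.7,0,0],-1],
    [[10,-60.9,-54.1],[66.7,0,0],-1],
    [[10,-60.9,-54.1],[66.7,0,0],-1],
    [[10,-60.9,-54.1],[66.7,0,0],-1],
    [[10,-60.9,-54.1],[66.7,0,0],-1]
  ]
}}

```text
time_s: 3.15
eef_pos: [570.3, -211.5, 131.7]
ee_rot: [[-0.0, -0.036, 0.999], [0.0, 0.999, 0.036], [-1.0, 0.0, -0.0]]
wrist_force: [0.1, 0.1, -0.2]
gripper_width: 0.999
```

Run:
```python
from bench import *
from mv import *
s=state(); print(s['time_s'],s['eef_pos'].round(1) if hasattr(s['eef_pos'],'round') else s['eef_pos'],s['wrist_force'])
plan(s,[571,-213,27],2)
p=snapshot('scene'); crop(p,110,170,250,275,5,'a1.png'); p=snapshot('top'); crop(p,260,130,400,235,5,'a2.png')
```

```text
3.15 [ 570.3 -211.5  131.7] [ 0.13348357  0.07127606 -0.18820176]
target [ 571 -213   27] shift cm [10.47, -0.15, 0.06] turn [0.1, -0.0, -0.0]
```

View pics/a1.png

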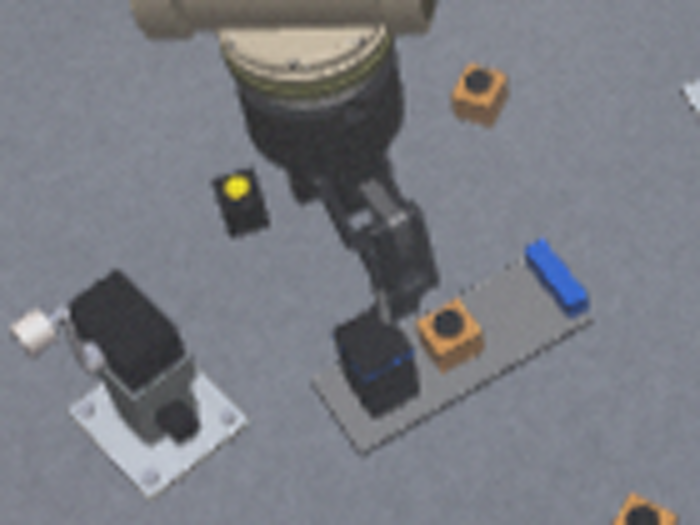

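View pics/a2.png

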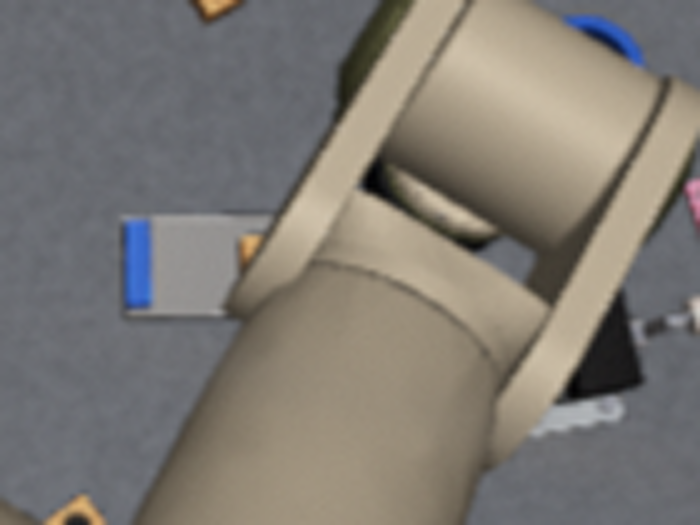

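The scene crop shows the open gripper above the black post (crop 375,350), and the switch is clear of it. Descending now.

{"api": "servo_tool", "payload": {
  "series": [
    [[4,-0.1,0.1],[0,0,0],-1],
    [[8,-0.1,0.1],[0,0,0],-1],
    [[10.4,-0.1,0.1],[0,0,0],-1],
    [[10.5,-0.1,0.1],[0,0,0],-1],
    [[10.5,-0.1,0.1],[0,0,0],-1]
  ]
}}

```text
time_s: 3.88
eef_pos: [572.1, -212.5, 28.2]
ee_rot: [[0.002, -0.037, 0.999], [-0.001, 0.999, 0.037], [-1.0, -0.001, 0.002]]
wrist_force: [0.2, -0.7, 0.6]
gripper_width: 1.002
```

Run:
```python
from bench import *
from mv import *
s=state(); print(s['eef_pos'],s['wrist_force'])
p=snapshot('scene'); crop(p,110,170,250,275,5,'a3.png')
```

```text
[ 572.08037428 -212.49619587   28.181664  ] [ 0.1752108  -0.67158226  0.64852526]
```

View pics/a3.png

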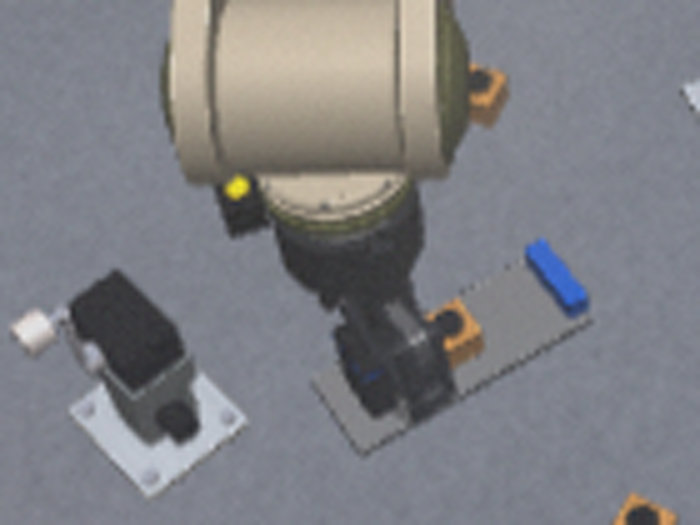

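The near finger stands in front of the post's face (crop 425,385), offset only by perspective. Closing now.

{"api": "servo_tool", "payload": {
  "series": [
    [[0,0,0],[0,0,0],0.3],
    [[0,0,0],[0,0,0],0.3],
    [[0,0,0],[0,0,0],0.3],
    [[0,0,0],[0,0,0],0.3],
    [[0,0,0],[0,0,0],0.3],
    [[0,0,0],[0,0,0],0.3]
  ],
  "force": 50
}}

```text
time_s: 4.68
eef_pos: [572.4, -212.8, 28.9]
ee_rot: [[0.003, -0.037, 0.999], [-0.002, 0.999, 0.037], [-1.0, -0.002, 0.003]]
wrist_force: [0.2, 0.5, 5.3]
gripper_width: 0.414
```

Run:
```python
from bench import *
from mv import *
s=state(); print(s['eef_pos'],s['wrist_force'],s['gripper_width'])
p=snapshot('scene'); crop(p,110,170,250,275,5,'a4.png')
pickle.dump(p,open('s4.pkl','wb'))
```

```text
[ 572.36986047 -212.82726216   28.9222165 ] [0.21568849 0.52681011 5.30750803] 0.41448063473649877
```

View pics/a4.png

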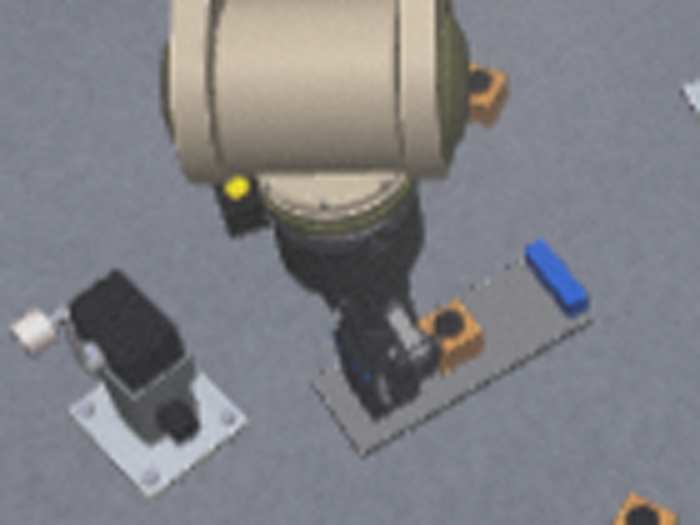

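Run:
```python
from bench import *
from mv import *
s=state()
T=lanept(-108-48); print(T)
plan(s,[T[0],T[1],75],-6.7)
```

```text
[529.72601551  74.36411914   0.        ]
target [529.7  74.4  75. ] shift cm [-4.68, 28.85, -3.2] turn [8.8, 0.2, 0.1]
```

{"api": "servo_tool", "payload": {
  "series": [
    [[-1.5,0,0],[0,0,0],0.6],
    [[-3,0,0],[0,0,0],0.6],
    [[-4.6,0,0],[0,0,0],0.6],
    [[-4.7,2.5,-0.3],[1,0,0],0.6],
    [[-4.7,6.5,-0.7],[2,0,0],0.6],
    [[-4.7,10.5,-1.2],[3,0,0],0.6],
    [[-4.7,14.5,-1.6],[4.5,0.1,0],0.6],
    [[-4.7,18.5,-2],[6,0.1,0],0.6],
    [[-4.7,22.5,-2.5],[7,0.2,0.1],0.6],
    [[-4.7,26,-2.9],[8,0.2,0.1],0.6],
    [[-4.7,28.2,-3.1],[8.8,0.2,0.1],0.6],
    [[-4.7,28.8,-3.2],[8.8,0.2,0.1],0.6],
    [[-4.7,28.8,-3.2],[8.8,0.2,0.1],0.6],
    [[-4.7,28.8,-3.2],[8.8,0.2,0.1],0.6]
  ],
  "force": 60
}}

```text
time_s: 6.48
eef_pos: [530.0, 73.0, 75.4]
ee_rot: [[-0.0, 0.117, 0.993], [-0.0, 0.993, -0.117], [-1.0, -0.0, -0.0]]
wrist_force: [-0.1, -0.2, -4.1]
gripper_width: 0.409
```

Run:
```python
from bench import *
from mv import *
s=state(); print(s['eef_pos'],s['ee_rot'],s['wrist_force'],s['gripper_width'])
p=snapshot('scene'); crop(p,225,145,345,235,6,'b1.png'); pickle.dump(p,open('sb.pkl','wb'))
p=snapshot('top'); crop(p,135,140,265,230,6,'b2.png'); pickle.dump(p,open('tb.pkl','wb'))
```

```text
[529.97260841  72.99891966  75.41455679] [[-5.91739654e-05  1.17474958e-01  9.93075843e-01]
 [-2.21308293e-04  9.93075819e-01 -1.17474968e-01]
 [-9.99999974e-01 -2.26727380e-04 -3.27660517e-05]] [-0.08042826 -0.23369776 -4.14209089] 0.40897482022583753
```

View pics/b1.png

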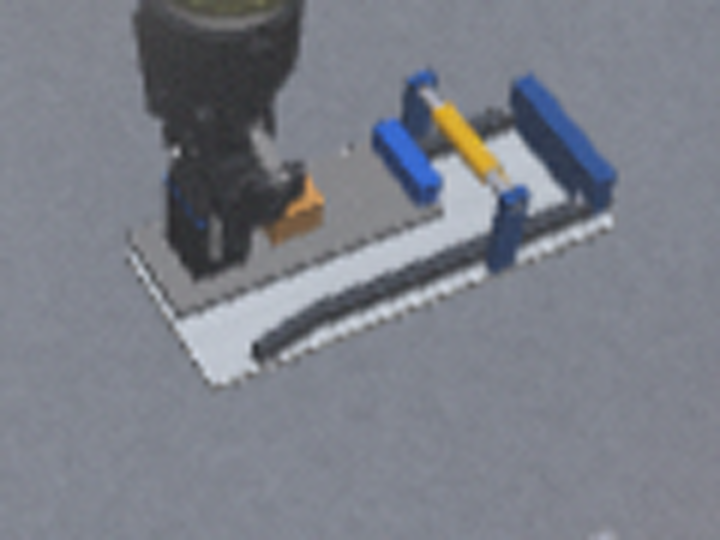

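View pics/b2.png

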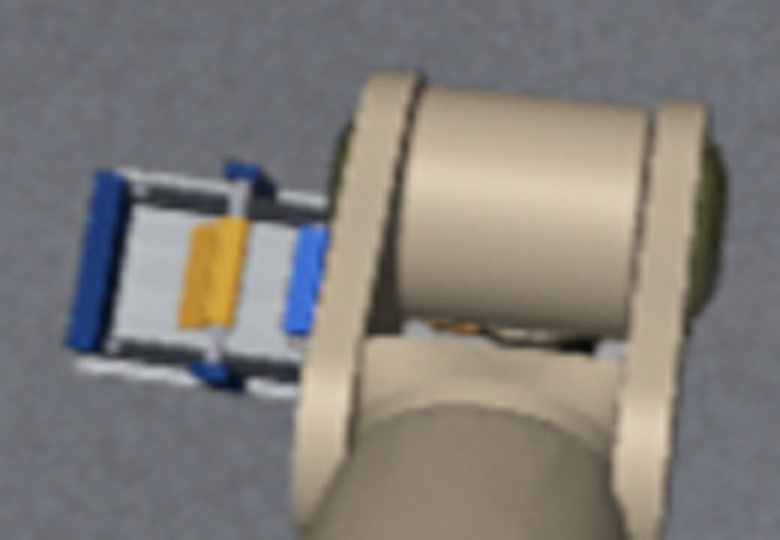

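```bash
python3 - <<'E' | tail -12
from mv import *
from fit import world,pc
from scipy.optimize import least_squares
s=pickle.load(open('sb.pkl','rb'));t=pickle.load(open('tb.pkl','rb'))
lane=pickle.load(open('fit.pkl','rb'))[0]
z0=46.5
S=lambda c:pc(c,225,145,6);T=lambda c:pc(c,135,140,6)
obs=[(s,S((127,233)),(-80,30,z0+8)),(s,S((181,315)),(-80,-30,z0+4)),(s,S((442,212)),(80,-30,z0+4)),(s,S((374,125)),(66,25,z0+26)),(s,S((441,180)),(80,-25,z0+26)),
(t,T((301,227)),(80,-25,z0+26)),(t,T((283,333)),(80,25,z0+26))]
f=lambda q:np.concatenate([proj(c,world(q,P))-uv for c,uv,P in obs])
r=least_squares(f,[535,120,1.45],loss='soft_l1',f_scale=.7,x_scale=[10,10,.1])
print(r.x[:2],np.degrees(r.x[2]),r.fun.reshape(-1,2).round(1).tolist())
a=lane[2];d=r.x[:2]-lane[:2];print('lane xy',d@[np.cos(a),np.sin(a)],d@[-np.sin(a),np.cos(a)])
tp=np.array([530,73.0]);d=r.x[:2]-tp;b=np.arctan2(.993,.1175);print('rel tcp',d@[np.cos(b),np.sin(b)],d@[-np.sin(b),np.cos(b)])
q=[530+48*.1175,73+48*.993,b]
for c,uv,P in obs: print((proj(c,world(q,P))-uv).round(1),end=' ')
E
```

```text
lane [547.9 229.3] 83.31
[[0.3, 0.1], [-0.2, 0.2], [0.7, 0.8], [-1.9, -0.5], [-0.1, -0.1], [0.1, -0.2], [-0.3, -0.0], [-0.3, 0.0], [0.8, -0.5], [-0.1, 0.1], [0.1, 0.2]]
car [ 569.4 -165. ] 91.98
[[0.0, 0.6], [-0.1, 0.8], [-0.8, 0.1], [0.4, 0.0], [-0.5, -0.7], [-0.3, 1.1], [0.8, 0.2], [0.3, -0.5], [-0.1, -0.3], [0.4, 0.1]]
sw [ 517.5 -333.7] 11.63
[[-0.2, -1.2], [0.4, -0.3], [3.0, -1.2], [3.4, -1.0], [-1.6, -0.1], [-0.8, -1.9], [1.9, -1.3], [-1.1, -4.6], [-1.4, -5.4], [1.2, -0.1]]
c [array([ 369.,   14., 1232.]), array([1141., -394.,  993.])]
[534.08193348 118.95714025] 83.5930094754382 [[-0.3, -0.0], [-0.5, 0.5], [0.1, -0.1], [-0.5, -0.1], [0.2, -0.3], [-0.5, -0.3], [-0.2, -0.2]]
lane xy -111.20318722735006 0.8701252812829163
rel tcp 46.11840538996169 1.3467014997950728
[ 0.4 -0.1] [0.1 0.5] [0.8 0.1] [0.3 0. ] [ 1.  -0.1] [-1.  -1.1] [-0.8 -0.9]
```

Carrier in hand fits lane x −111, y about +0.9 mm, and yaw within 0.3°. The catch is still at rest. Lowering.

{"api": "servo_tool", "payload": {
  "series": [
    [[1.2,0,0.05],[0,0,0],0.6],
    [[2.4,0,0.05],[0,0,0],0.6],
    [[3.3,0,0.05],[0,0,0],0.6],
    [[3.7,0,0.05],[0,0,0],0.6],
    [[3.75,0,0.05],[0,0,0],0.6]
  ]
}}

```text
time_s: 7.2
eef_pos: [530.4, 73.1, 37.5]
ee_rot: [[-0.001, 0.118, 0.993], [-0.0, 0.993, -0.118], [-1.0, -0.0, -0.001]]
wrist_force: [0.1, 0.1, -2.8]
gripper_width: 0.413
```

Run:
```python
from bench import *
from mv import *
s=state(); print(s['eef_pos'],s['wrist_force'],s['gripper_width'])
plan(s,[*lanept(-28-46,-0.5)[:2],37.5],-6.7)
p=snapshot('scene'); crop(p,225,145,345,235,6,'b3.png')
p=snapshot('top'); crop(p,135,140,265,230,6,'b4.png')
```

```text
[530.35325694  73.0778559   37.53610367] [ 0.08957656  0.0697904  -2.75826676] 0.41287005006064886
target [539.8 155.7  37.5] shift cm [0.0, 8.32, -0.04] turn [-0.1, -0.0, 0.0]
```

View pics/b3.png

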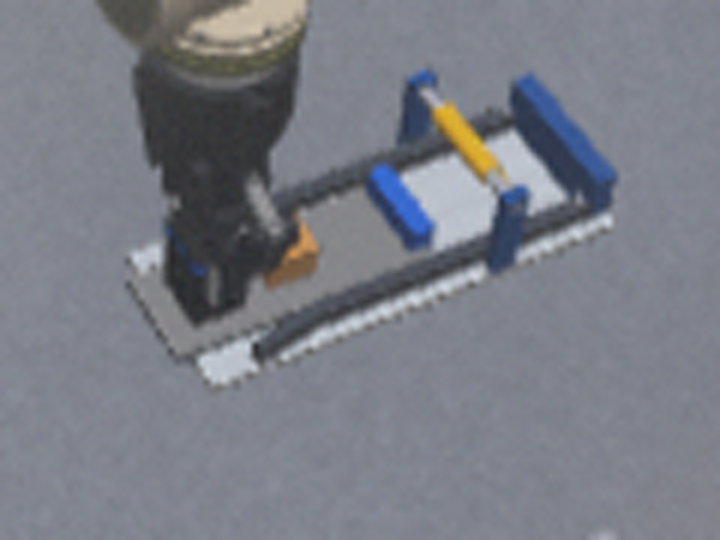

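View pics/b4.png

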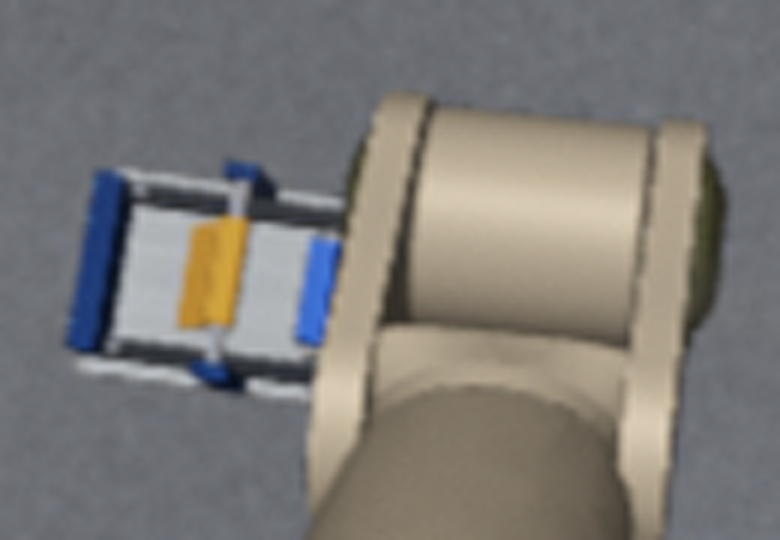

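The carrier sits between the rails, with the nose bar (crop 400,207) centred and before the catch. Sliding in.

{"api": "servo_tool", "payload": {
  "series": [
    [[0,1,0],[0,0,0],0.6],
    [[0,2,0],[0,0,0],0.6],
    [[0,3,0],[0,0,0],0.6],
    [[0,4,0],[0,0,0],0.6],
    [[0,5,0],[0,0,0],0.6],
    [[0,6,0],[0,0,0],0.6],
    [[0,7,0],[0,0,0],0.6],
    [[0,7,0],[0,0,0],0.6]
  ]
}}

```text
time_s: 8.3
eef_pos: [538.7, 143.3, 37.9]
ee_rot: [[0.0, 0.117, 0.993], [-0.0, 0.993, -0.117], [-1.0, -0.0, 0.0]]
wrist_force: [0.0, -0.5, -3.4]
gripper_width: 0.41
```

Run:
```python
from bench import *
from mv import *
s=state(); print(s['eef_pos'],s['wrist_force'],s['gripper_width'])
plan(s,[*lanept(-20-46,0)[:2],37.5],-6.7)
p=snapshot('scene'); crop(p,225,145,345,235,6,'b5.png')
p=snapshot('top'); crop(p,135,140,265,230,6,'b6.png')
```

```text
[538.7456779  143.28127351  37.8991749 ] [ 0.00800422 -0.51632213 -3.43346732] 0.41034392620138493
target [540.2 163.8  37.5] shift cm [0.04, 2.05, -0.09] turn [0.0, 0.0, 0.0]
```

View pics/b5.png

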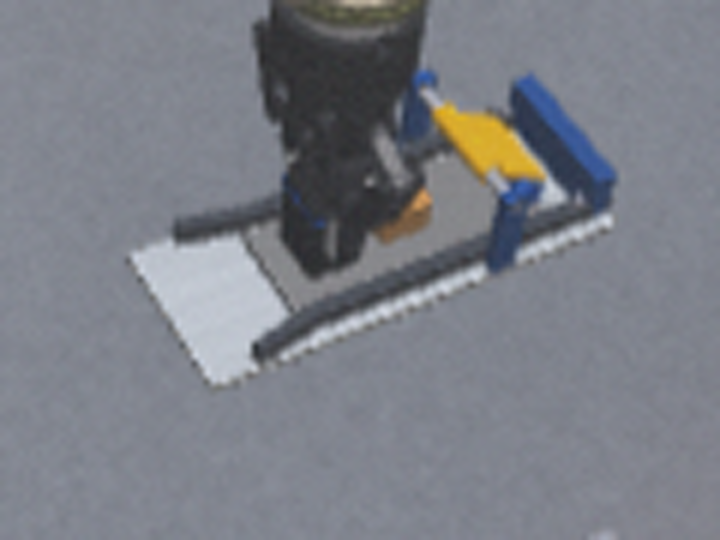

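View pics/b6.png

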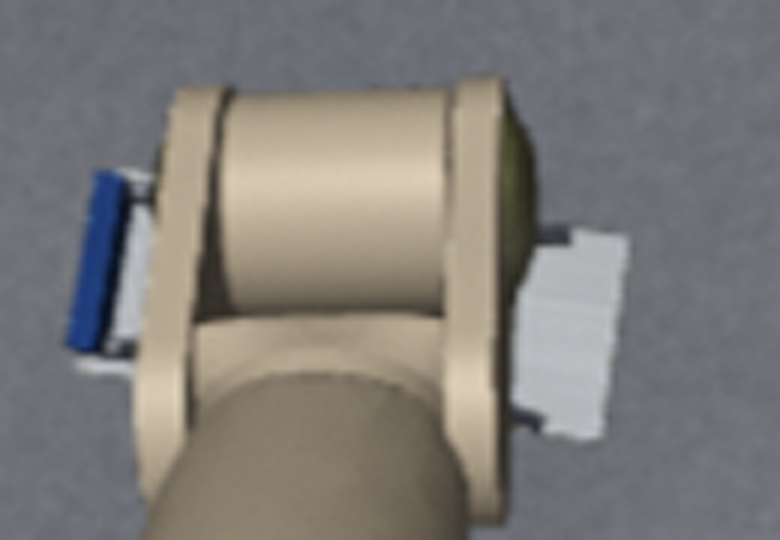

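The nose has lifted the catch (crop 495,145), and wrist forces are tiny. On to the stop.

{"api": "servo_tool", "payload": {
  "series": [
    [[0,0.7,0],[0,0,0],0.6],
    [[0,1.3,0],[0,0,0],0.6],
    [[0,1.7,0],[0,0,0],0.6],
    [[0,1.9,0],[0,0,0],0.6],
    [[0,1.9,0],[0,0,0],0.6]
  ]
}}

```text
time_s: 9.02
eef_pos: [540.9, 161.5, 37.9]
ee_rot: [[-0.0, 0.117, 0.993], [-0.0, 0.993, -0.117], [-1.0, -0.0, 0.0]]
wrist_force: [0.1, 0.9, -3.3]
gripper_width: 0.416
```

Run:
```python
from bench import *
from mv import *
s=state(); print(s['eef_pos'],s['wrist_force'],s['gripper_width'])
plan(s,[*lanept(-20-46,0)[:2],37.5],-6.7)
p=snapshot('scene'); crop(p,225,145,345,235,6,'b7.png')
```

```text
[540.9210107  161.54757347  37.8816172 ] [ 0.13018462  0.85034945 -3.26520063] 0.4162490306712743
target [540.2 163.8  37.5] shift cm [0.04, 0.21, -0.1] turn [-0.0, 0.0, 0.0]
```

View pics/b7.png

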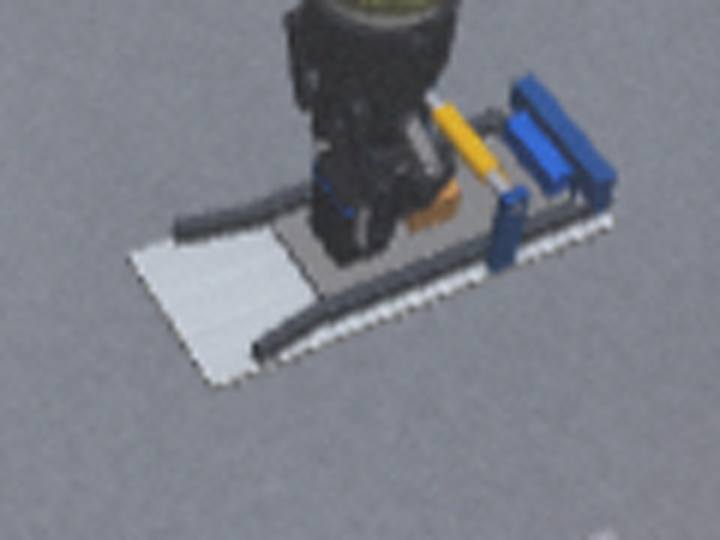

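The catch has dropped behind the nose (yellow plate seen edge-on at crop 470,140, as at rest). A small further nudge to the stop.

{"api": "servo_tool", "payload": {
  "series": [
    [[0,0.1,0],[0,0,0],0.6],
    [[0,0.2,0],[0,0,0],0.6],
    [[0,0.25,0],[0,0,0],0.6],
    [[0,0.25,0],[0,0,0],0.6]
  ]
}}

```text
time_s: 9.57
eef_pos: [541.2, 163.4, 37.9]
ee_rot: [[-0.0, 0.117, 0.993], [-0.001, 0.993, -0.117], [-1.0, -0.001, -0.0]]
wrist_force: [-0.6, -5.2, -1.6]
gripper_width: 0.412
```

Touching the stop (5 N). Lower 1 mm, release, then rise.

{"api": "servo_tool", "payload": {
  "series": [
    [[0.08,0.2,0],[0,0,0],0.6],
    [[0.08,0,0],[0,0,0],0.6],
    [[0.08,0,0],[0,0,0],-0.2],
    [[0.05,0,0],[0,0,0],-0.5],
    [[0,0,0],[0,0,0],-1],
    [[0,0,0],[0,0,0],-1],
    [[0,0,0],[0,0,0],-1],
    [[-1,0,0],[0,0,0],-1],
    [[-3,0,0],[0,0,0],-1],
    [[-6,0,0],[0,0,0],-1],
    [[-9,0,0],[0,0,0],-1],
    [[-12,0,0],[0,0,0],-1],
    [[-16,0,0],[0,0,0],-1]
  ]
}}

```text
time_s: 11.2
eef_pos: [540.8, 163.6, 199.2]
ee_rot: [[-0.001, 0.117, 0.993], [-0.001, 0.993, -0.117], [-1.0, -0.001, -0.001]]
wrist_force: [0.2, 0.7, 0.7]
gripper_width: 1.002
```

Run:
```python
from bench import *
from mv import *
s=state(); print(s['eef_pos'],s['wrist_force'],s['gripper_width'])
sw=pickle.load(open('sw.pkl','rb')); print(sw)
c,si=np.cos(sw[2]),np.sin(sw[2])
W=lambda x,y:[sw[0]+c*x-si*y,sw[1]+si*x+c*y]
print('roller',W(0,-38))
plan(s,[*W(-50,-38),200],np.degrees(sw[2]))
p=snapshot('scene'); crop(p,225,145,345,235,6,'b8.png')
```

```text
[540.79959893 163.56063803 199.2296786 ] [0.15488791 0.66825302 0.72654548] 1.0018553463922226
[ 5.16714671e+02 -3.35084809e+02  2.08616703e-01  4.62834750e+00]
roller [np.float64(524.5847290321193), np.float64(-372.26090609277884)]
target [ 475.7 -382.6  200. ] shift cm [-0.01, -55.0, -0.06] turn [-18.7, -0.1, 0.1]
```

View pics/b8.png

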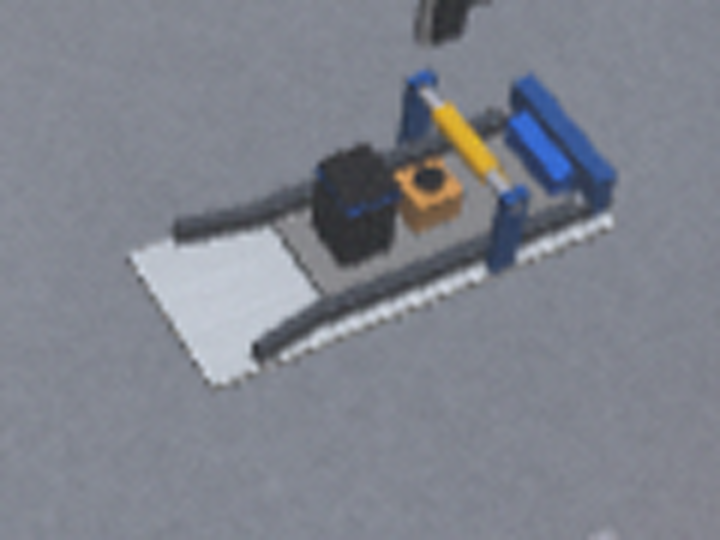

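{"api": "servo_tool", "payload": {
  "series": [
    [[-2,-20,0],[-9,0,0],1],
    [[-2,-20,0],[-9,0,0],1],
    [[-2,-20,0],[-9,0,0],1],
    [[-2,-45,0],[-18.7,0,0],1],
    [[-2,-45,0],[-18.7,0,0],1],
    [[-2,-45,0],[-18.7,0,0],1],
    [[-2,-45,0],[-18.7,0,0],1],
    [[-2,-55,-0.1],[-18.7,0,0],1],
    [[-2,-55,-0.1],[-18.7,0,0],1],
    [[-2,-55,-0.1],[-18.7,0,0],1],
    [[-2,-55,-0.1],[-18.7,0,0],1],
    [[-2,-55,-0.1],[-18.7,0,0],1],
    [[-2,-55,-0.1],[-18.7,0,0],1]
  ],
  "force": 40
}}

```text
time_s: 12.88
eef_pos: [477.6, -381.2, 225.1]
ee_rot: [[0.009, -0.209, 0.978], [-0.001, 0.978, 0.209], [-1.0, -0.002, 0.009]]
wrist_force: [0.9, 0.8, -0.4]
gripper_width: -0.001
```

Run:
```python
from bench import *
from mv import *
s=state(); print(s['time_s'],s['eef_pos'],s['wrist_force'],s['gripper_width'])
sw=pickle.load(open('sw.pkl','rb'))
c,si=np.cos(sw[2]),np.sin(sw[2])
W=lambda x,y:[sw[0]+c*x-si*y,sw[1]+si*x+c*y]
plan(s,[*W(-46,-39),130],np.degrees(sw[2]))
p=snapshot('scene'); crop(p,70,180,190,280,6,'d1.png')
p=snapshot('top'); crop(p,340,150,460,250,6,'d2.png')
```

```text
12.875 [ 477.58903404 -381.2438447   225.10331142] [ 0.92990436  0.81354719 -0.41765967] -0.0010801513111571663
target [ 479.8 -382.8  130. ] shift cm [9.51, -0.17, 0.1] turn [0.1, 0.5, 0.1]
```

View pics/d1.png

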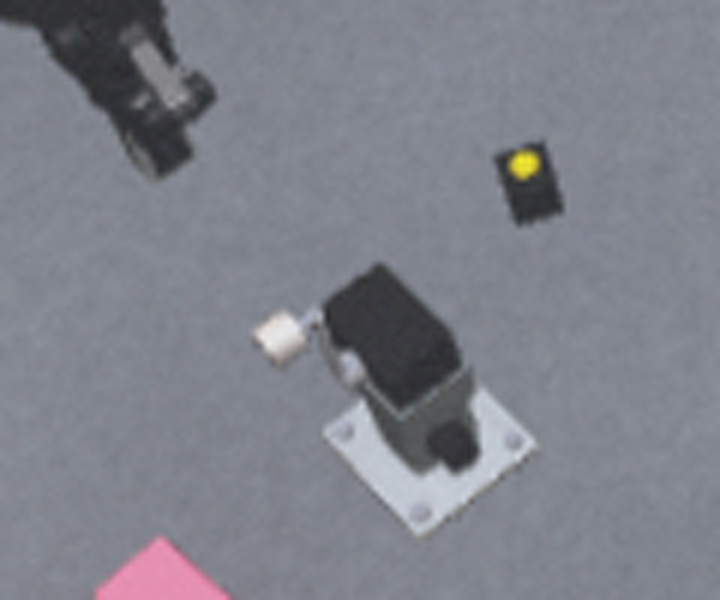

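View pics/d2.png

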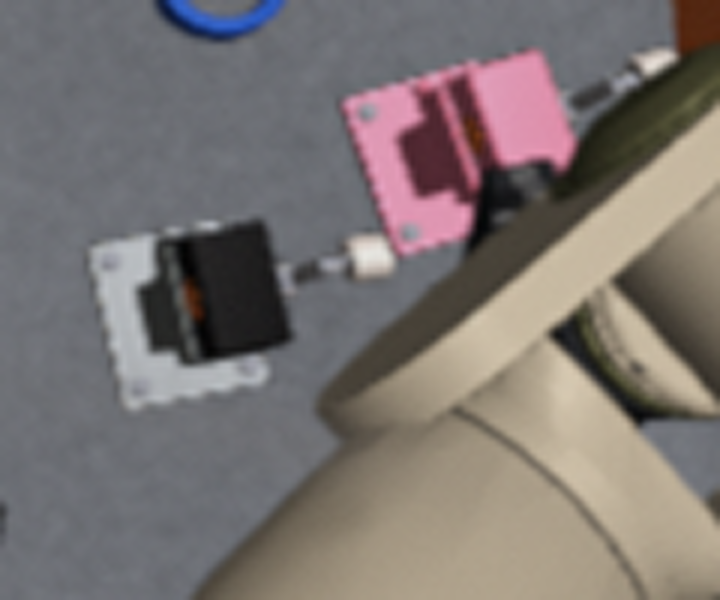

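Black switch's roller at crop (280,338), lever upright, pin flush; shut fingers stand on its −x side. Lowering beside it.

{"api": "servo_tool", "payload": {
  "series": [
    [[3,-0.1,0],[0,0.5,0],1],
    [[6,-0.2,0],[0,0.5,0],1],
    [[8.5,-0.2,0],[0,0.5,0],1],
    [[9.5,-0.2,0],[0,0.5,0],1],
    [[9.5,-0.2,0],[0,0.5,0],1],
    [[9.5,-0.2,0],[0,0.5,0],1]
  ]
}}

```text
time_s: 13.72
eef_pos: [479.1, -383.9, 131.1]
ee_rot: [[0.002, -0.209, 0.978], [-0.004, 0.978, 0.209], [-1.0, -0.004, 0.001]]
wrist_force: [0.8, 0.7, 0.3]
gripper_width: 0.001
```

Run:
```python
from bench import *
from mv import *
s=state(); print(s['time_s'],s['eef_pos'],s['wrist_force'],s['gripper_width'])
p=snapshot('scene'); crop(p,70,180,190,280,6,'d3.png')
p=snapshot('top'); crop(p,340,150,460,250,6,'d4.png')
```

```text
13.725 [ 479.1304159  -383.91847731  131.11797396] [0.83463416 0.65046975 0.34948441] 0.0006398556008852985
```

View pics/d3.png

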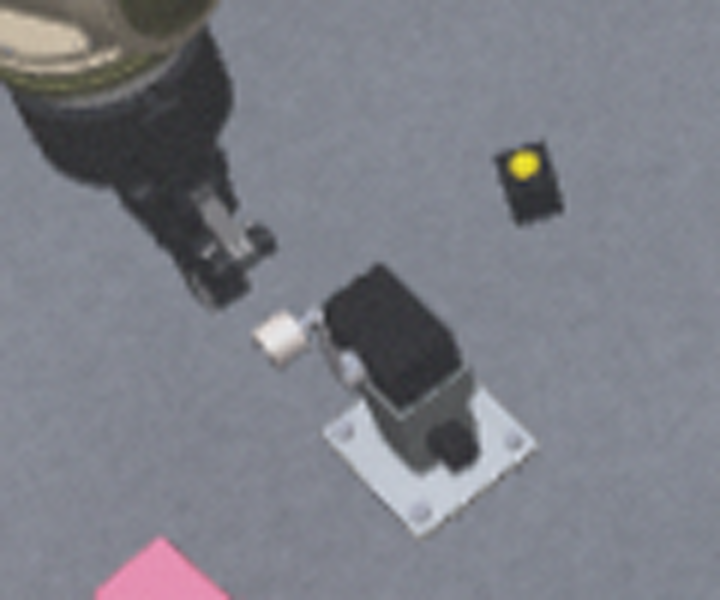

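View pics/d4.png

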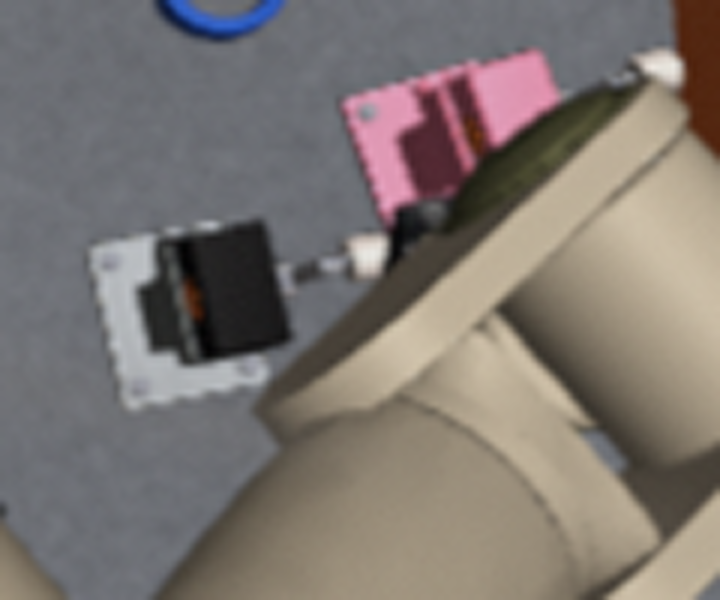

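{"api": "servo_tool", "payload": {
  "series": [
    [[0,0,0.8],[0,0,0],1],
    [[0,0,1.5],[0,0,0],1],
    [[0,0,2.0],[0,0,0],1],
    [[0,0,2.4],[0,0,0],1],
    [[0,0,2.6],[0,0,0],1],
    [[0,0,2.6],[0,0,0],1],
    [[0,0,2.6],[0,0,0],1]
  ]
}}

```text
time_s: 14.7
eef_pos: [504.3, -378.4, 131.0]
ee_rot: [[0.001, -0.208, 0.978], [-0.003, 0.978, 0.208], [-1.0, -0.004, 0.001]]
wrist_force: [0.0, -0.0, -1.0]
gripper_width: -0.001
```

```bash
cat > look.py <<'E'
from bench import *
from mv import *
import sys
s=state(); R=np.array(s['ee_rot']); f=np.array(s['wrist_force'])
sw=pickle.load(open('sw.pkl','rb')); d=np.array(s['eef_pos'][:2])-sw[:2]; c,si=np.cos(sw[2]),np.sin(sw[2])
print(s['time_s'],'F tool',(R.T@f).round(2),'sw xy',(d@[c,si]).round(1),(d@[-si,c]).round(1),s['eef_pos'][2])
a=snapshot('scene')['pixels'][205:285,80:180,::-1]; b=snapshot('top')['pixels'][165:245,340:440,::-1]
im=np.hstack([cv2.resize(x,None,fx=4,fy=4,interpolation=cv2.INTER_CUBIC) for x in(a,b)]); cv2.imwrite(f'pics/{sys.argv[1]}.png',im)
E
python3 look.py e1
```

```text
14.7 F tool [ 1.   -0.04 -0.01] sw xy -21.1 -39.8 130.97117540290927
```

View pics/e1.png

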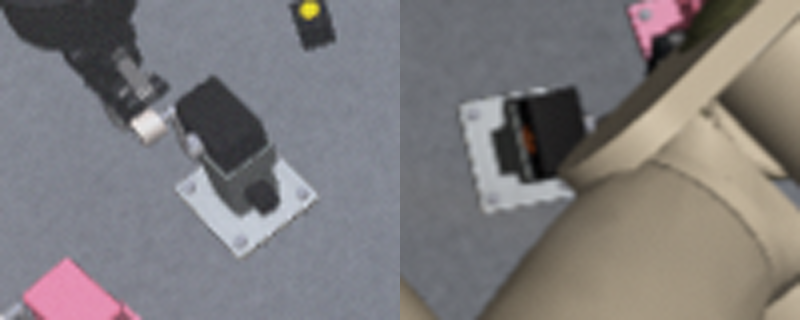

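{"api": "servo_tool", "payload": {
  "series": [
    [[0.3,0,-0.2],[0,0,0],1],
    [[0.6,0,0],[0,0,0],1],
    [[0.6,0,0.4],[0,0,0],1],
    [[0.6,0,0.4],[0,0,0],1]
  ]
}}

```text
time_s: 15.3
eef_pos: [508.6, -377.6, 125.0]
ee_rot: [[0.002, -0.209, 0.978], [-0.004, 0.978, 0.209], [-1.0, -0.004, 0.001]]
wrist_force: [-0.9, -0.0, 0.0]
gripper_width: 0.003
```

```bash
python3 look.py e2
```

```text
15.3 F tool [-0.04  0.18 -0.92] sw xy -16.8 -39.9 124.99454600779845
```

View pics/e2.png

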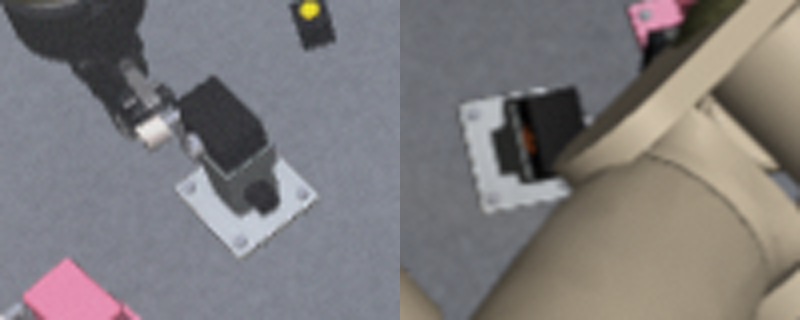

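In contact with light play; the roller is moving. Now small steps.

{"api": "servo_tool", "payload": {
  "series": [
    [[0,0,0.2],[0,0,0],1],
    [[0,0,0.3],[0,0,0],1],
    [[0,0,0.3],[0,0,0],1]
  ]
}}

```text
time_s: 15.78
eef_pos: [511.4, -377.0, 125.1]
ee_rot: [[0.002, -0.209, 0.978], [-0.004, 0.978, 0.209], [-1.0, -0.004, 0.001]]
wrist_force: [-0.5, -1.4, 0.1]
gripper_width: -0.0
```

{"api": "servo_tool", "payload": {
  "series": [
    [[0,0,0.2],[0,0,0],1],
    [[0,0,0.2],[0,0,0],1]
  ]
}}

```text
time_s: 16.02
eef_pos: [513.4, -376.6, 125.0]
ee_rot: [[0.002, -0.209, 0.978], [-0.004, 0.978, 0.209], [-1.0, -0.004, 0.001]]
wrist_force: [-0.3, -0.2, 0.6]
gripper_width: -0.003
```

{"api": "servo_tool", "payload": {
  "series": [
    [[0,0,0.2],[0,0,0],1],
    [[0,0,0.2],[0,0,0],1]
  ]
}}

```text
time_s: 16.27
eef_pos: [515.5, -376.1, 125.0]
ee_rot: [[0.002, -0.209, 0.978], [-0.004, 0.978, 0.209], [-1.0, -0.004, 0.001]]
wrist_force: [-0.1, -0.1, -0.1]
gripper_width: 0.003
```

```bash
python3 look.py e3
```

```text
16.275 F tool [ 0.11 -0.04 -0.14] sw xy -9.7 -39.9 125.0094124100907
```

View pics/e3.png

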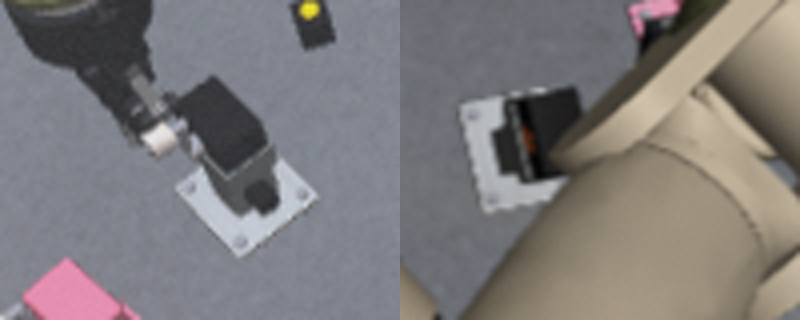

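{"api": "servo_tool", "payload": {
  "series": [
    [[0,0,0.2],[0,0,0],1],
    [[0,0,0.2],[0,0,0],1]
  ]
}}

```text
time_s: 16.62
eef_pos: [517.1, -375.8, 124.9]
ee_rot: [[0.001, -0.209, 0.978], [-0.004, 0.978, 0.209], [-1.0, -0.004, 0.0]]
wrist_force: [-2.9, -0.3, -0.0]
gripper_width: -0.0
```

{"api": "servo_tool", "payload": {
  "series": [
    [[0,0,0.2],[0,0,0],1],
    [[0,0,0.2],[0,0,0],1]
  ]
}}

```text
time_s: 16.88
eef_pos: [519.1, -375.4, 124.9]
ee_rot: [[0.001, -0.209, 0.978], [-0.004, 0.978, 0.209], [-1.0, -0.004, -0.0]]
wrist_force: [-3.4, -0.0, 0.1]
gripper_width: -0.001
```

```bash
python3 look.py e4
```

```text
16.875 F tool [-0.09  0.66 -3.32] sw xy -6.1 -39.9 124.85652166999897
```

View pics/e4.png

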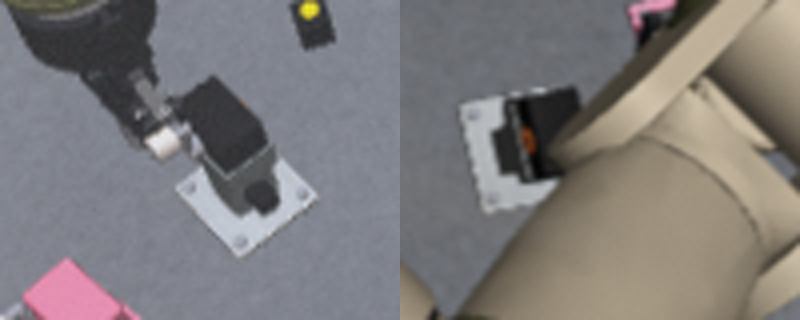

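Snap reached: 3.3 N, and the pin starts to show at (248,103) in the left view. Continuing in fine steps.

{"api": "servo_tool", "payload": {
  "series": [
    [[0,0,0.2],[0,0,0],1],
    [[0,0,0.2],[0,0,0],1]
  ]
}}

```text
time_s: 17.23
eef_pos: [521.2, -374.9, 124.9]
ee_rot: [[0.001, -0.209, 0.978], [-0.004, 0.978, 0.209], [-1.0, -0.004, 0.0]]
wrist_force: [-4.2, -2.0, -0.5]
gripper_width: 0.001
```

{"api": "servo_tool", "payload": {
  "series": [
    [[0,0,0.15],[0,0,0],1],
    [[0,0,0.15],[0,0,0],1]
  ]
}}

```text
time_s: 17.48
eef_pos: [522.8, -374.6, 125.0]
ee_rot: [[0.001, -0.209, 0.978], [-0.004, 0.978, 0.209], [-1.0, -0.004, 0.0]]
wrist_force: [-3.2, -1.0, -0.1]
gripper_width: 0.002
```

```bash
python3 look.py e5
```

```text
17.475 F tool [ 0.14 -0.34 -3.36] sw xy -2.2 -39.9 124.9513197468508
```

View pics/e5.png

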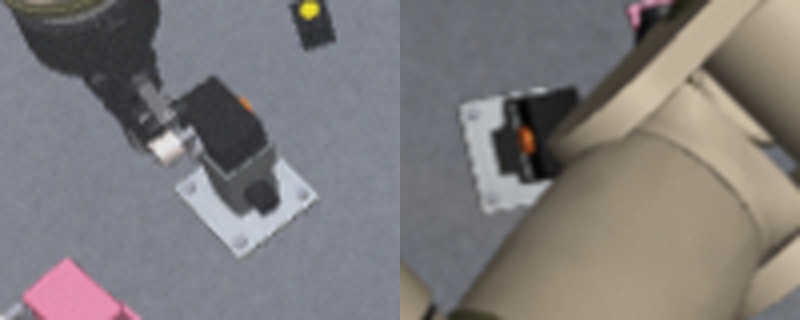

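{"api": "servo_tool", "payload": {
  "series": [
    [[0,0,0.15],[0,0,0],1],
    [[0,0,0.15],[0,0,0],1]
  ]
}}

```text
time_s: 17.82
eef_pos: [524.4, -374.2, 125.0]
ee_rot: [[0.001, -0.209, 0.978], [-0.004, 0.978, 0.209], [-1.0, -0.004, 0.0]]
wrist_force: [-2.5, -0.8, -0.2]
gripper_width: -0.001
```

```bash
python3 look.py e6
```

```text
17.825 F tool [ 0.17 -0.3  -2.62] sw xy -0.6 -39.9 124.9837449796235
```

View pics/e6.png

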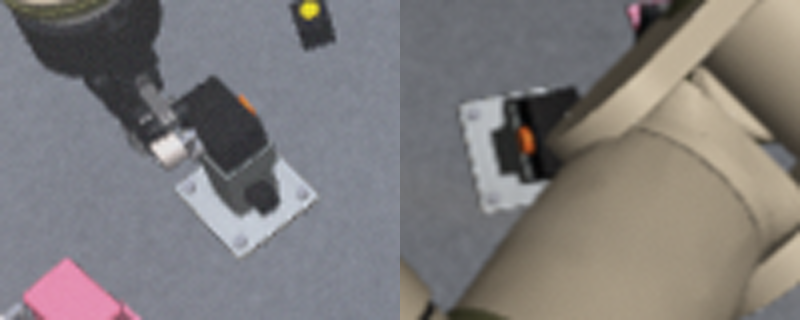

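{"api": "servo_tool", "payload": {
  "series": [
    [[0,0,0.12],[0,0,0],1],
    [[0,0,0.12],[0,0,0],1]
  ]
}}

```text
time_s: 18.18
eef_pos: [525.6, -374.0, 125.0]
ee_rot: [[0.001, -0.209, 0.978], [-0.004, 0.978, 0.209], [-1.0, -0.004, 0.001]]
wrist_force: [-1.8, -0.7, 1.0]
gripper_width: 0.002
```

```bash
python3 look.py e7
python3 - <<'E'
import cv2,numpy as np
a=[cv2.imread(f'pics/e{i}.png') for i in range(2,8)]
cv2.imwrite('pics/e7c.png',np.vstack([np.hstack([cv2.resize(x[70:150,180:300],None,fx=2,fy=2) for x in a[i:i+3]]) for i in (0,3)]+[np.hstack([cv2.resize(x[90:170,480:600],None,fx=2,fy=2) for x in a[i:i+3]]) for i in (0,3)]))
for x in a:
    h=cv2.cvtColor(x,cv2.COLOR_BGR2HSV); m=cv2.inRange(h,(3,150,90),(18,255,255)); print(m[80:130,200:280].sum()//255,m[90:170,480:570].sum()//255)
E
```

```text
18.175 F tool [-1.03 -0.26 -1.94] sw xy 0.6 -39.9 124.96853911563052
0 0
0 0
0 108
23 258
54 296
74 327
```

View pics/e7c.png

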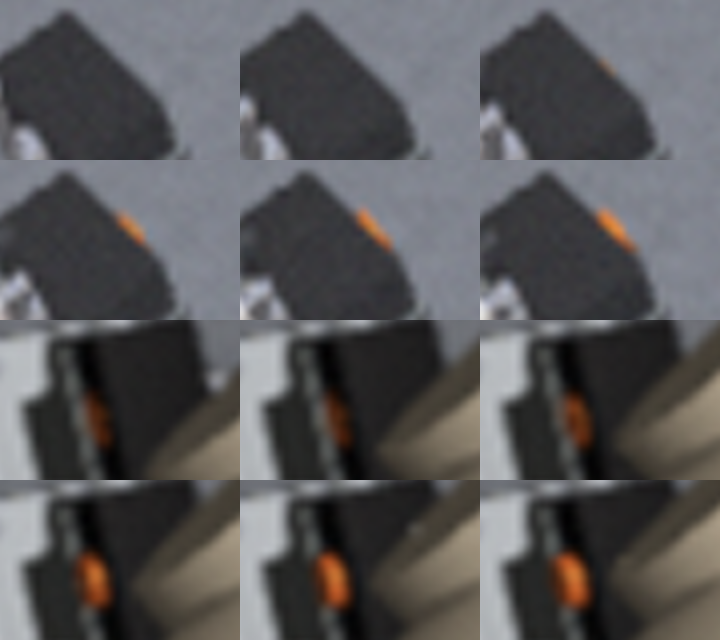

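{"api": "servo_tool", "payload": {
  "series": [
    [[0,0,0.12],[0,0,0],1],
    [[0,0,0.12],[0,0,0],1]
  ]
}}

```text
time_s: 18.52
eef_pos: [526.9, -373.7, 125.0]
ee_rot: [[0.002, -0.209, 0.978], [-0.004, 0.978, 0.209], [-1.0, -0.004, 0.001]]
wrist_force: [-3.0, -0.8, -0.4]
gripper_width: 0.001
```

```bash
python3 look.py e8
python3 - <<'E'
import cv2,numpy as np
for i in(7,8):
    x=cv2.imread(f'pics/e{i}.png')
    h=cv2.cvtColor(x,cv2.COLOR_BGR2HSV); m=cv2.inRange(h,(3,150,90),(18,255,255)); a=m[80:130,200:280];b=m[90:170,480:570]; print(a.sum()//255,b.sum()//255,480+np.where(b)[1].min())
from mv import *
sw=pickle.load(open('sw.pkl','rb')); t=load('top0'); s=load('scene0'); c,si=np.cos(sw[2]),np.sin(sw[2])
for y in (24,28,32):
    u=proj(t,[sw[0]-si*y,sw[1]+c*y,95]); print(y,400+(u[0]-340)*4,(u[1]-165)*4, (proj(s,[sw[0]-si*y,sw[1]+c*y,104])-[80,205])*4)
E
```

```text
18.525 F tool [ 0.4  -0.13 -3.14] sw xy 2.0 -39.9 124.99892948541009
74 327 517
115 354 517
24 525.1803522415453 137.52557800469378 [240.07543516 101.39178533]
28 519.3645444825236 138.65589658924307 [244.93124394  97.86954274]
32 513.5476778037992 139.78642097781324 [249.77034749  94.35941758]
```

View pics/e8.png

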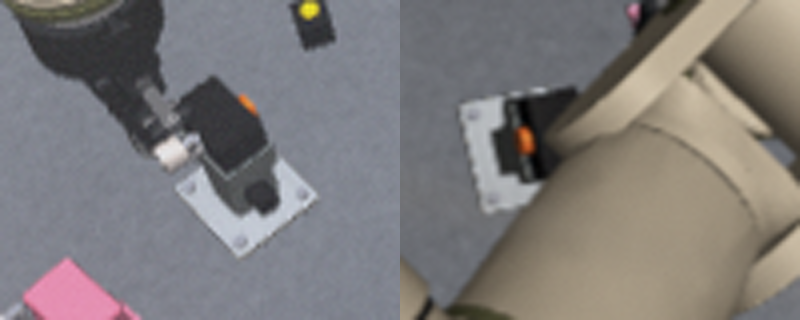

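{"api": "servo_tool", "payload": {
  "series": [
    [[0,0,0.05],[0,0,0],1]
  ]
}}

```text
time_s: 18.75
eef_pos: [527.1, -373.6, 125.0]
ee_rot: [[0.001, -0.209, 0.978], [-0.004, 0.978, 0.209], [-1.0, -0.004, 0.0]]
wrist_force: [-4.1, -0.6, 0.4]
gripper_width: -0.0
```

```bash
python3 - <<'E'
from bench import *
from mv import *
for i in range(5):
    snapshot('top'); s=state(); print((np.array(s['ee_rot']).T@np.array(s['wrist_force'])).round(2),s['time_s'])
import subprocess
E
python3 look.py e9
python3 - <<'E'
import cv2,numpy as np
# column profile of redness across pin rows in the top view
for i in (1,2,3,4,5,6,7,8,9):
    x=cv2.imread(f'pics/e{i}.png').astype(float); r=(x[...,2]-x[...,0])
    p=r[128:150,500:545].mean(0); h=p.max()/2; l=500+np.argmax(p>40); w=np.arange(500,545); 
    q=r[80:125,225:270]; 
    print(i,l,(p*w).sum()/p.sum(),p.max().round(), (q>40).sum())
E
```

```text
[-0.33  0.37 -4.51] 18.8
[ 0.29  0.47 -3.85] 18.85
[-1.11 -0.29 -3.97] 18.9
[ 0.66  0.16 -5.03] 18.95
[ 0.35  0.   -5.07] 19.0
19.0 F tool [ 0.35  0.   -5.07] sw xy 2.2 -39.9 124.9770248595131
1 525 527.9781191007379 50.0 0
2 525 527.6285044773622 51.0 0
3 525 527.7126084737114 50.0 0
4 523 527.4417089452603 74.0 0
5 519 526.3652801199175 121.0 106
6 518 525.8922526304458 136.0 154
7 517 525.2245153823898 139.0 175
8 516 524.8354212339491 145.0 208
9 516 524.8134208411465 144.0 212
```

The force fell from 4.6 to 1.9 N (the click), then started rising gently at the stop's onset. The pin is about 6 mm or more out, so it has clicked. Backing off now.

{"api": "servo_tool", "payload": {
  "series": [
    [[0,0,-0.4],[0,0,0],1],
    [[0,0,-0.9],[0,0,0],1],
    [[0,0,-1.5],[0,0,0],1],
    [[0,0,-2.1],[0,0,0],1],
    [[0,0,-2.8],[0,0,0],1],
    [[0,0,-3.5],[0,0,0],1],
    [[0,0,-4.5],[0,0,0],1],
    [[-3,0,-5.5],[0,0,0],1],
    [[-7,0,-6],[0,0,0],1],
    [[-10,0,-6.5],[0,0,0],1],
    [[-10,0,-6.5],[0,0,0],1]
  ]
}}

```text
time_s: 20.48
eef_pos: [463.4, -387.5, 227.3]
ee_rot: [[0.004, -0.209, 0.978], [-0.008, 0.978, 0.209], [-1.0, -0.008, 0.003]]
wrist_force: [0.1, 0.1, -0.8]
gripper_width: 0.001
```

```bash
python3 look.py g1
python3 - <<'E'
from bench import *
from mv import *
p=snapshot('scene'); cv2.imwrite('pics/g2.png',cv2.resize(p['pixels'][:,:,::-1],(800,600),interpolation=cv2.INTER_CUBIC))
crop(p,225,145,345,235,6,'g3.png')
p=snapshot('top'); cv2.imwrite('pics/g4.png',cv2.resize(p['pixels'][:,:,::-1],(800,600),interpolation=cv2.INTER_CUBIC))
print(state()['wrist_force'],state()['time_s'])
E
```

```text
20.475 F tool [0.75 0.05 0.13] sw xy -63.0 -40.3 227.32488899822644
[-0.32478    -0.77747269 -0.35622596] 20.675
```

View pics/g1.png

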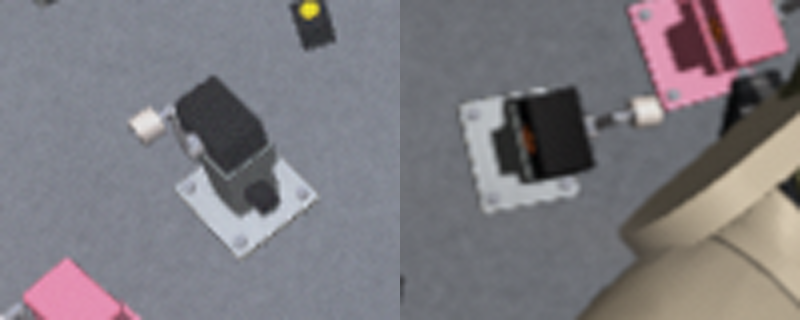

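View pics/g3.png

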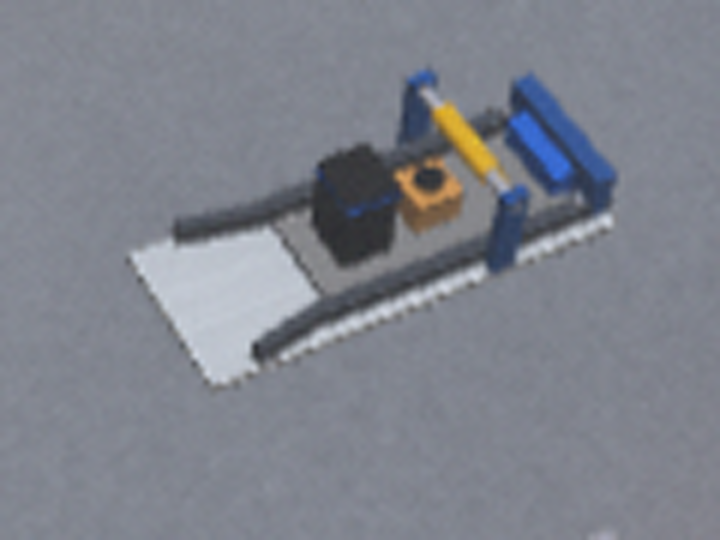

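View pics/g4.png

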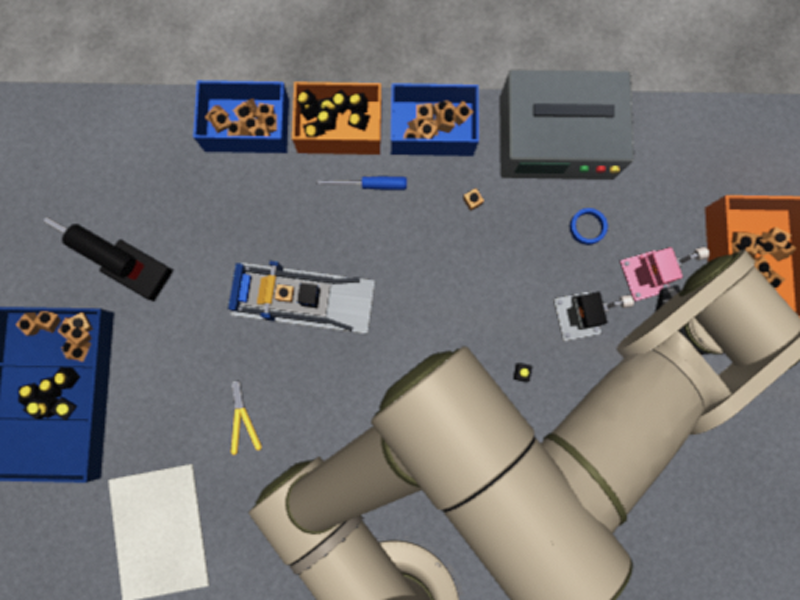

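The roller is back upright, at (146,125) in the left view. The pin is flush, the carrier is latched with the catch down at (468,140), and the bystanders are where they were. Handing in.

Run:
```python
from bench import *
print(sign_off(), state()['time_s'])
```

```text
the job is handed in; nothing more can be done
the job is handed in; nothing more can be done
```

The job is done and was handed in at about 20.7 s, well under the 59 s limit; the hand-in gives no verdict.

**Carrier:** I gripped it by its post and slid it nose first into the lane until it touched the end stop at about 5 N. Its nose lifted the catch, and the catch dropped shut behind it. I then released the carrier, and my fingers never touched the catch.

**Switch:** I then pushed the roller of the black switch in small steps. The force rose to about 4.6 N at the snap, then fell to about 1.9 N with the click. The orange pin was about 6 mm out by my image estimate.

**Stop contact:** My last two steps brushed the start of the solid stop. The force rose to about 5 N, far below the 20 N limit, and I backed off straight away.

**Last checks:**
- The final pictures showed the carrier latched with the catch at rest, the lever upright and the pin flush.
- The gripper was clear of everything, with no contact force.
- The visible bystanders were where they started. One loose connector was hidden under the arm in the final top picture, so I did not confirm it there; the arm never came near it.
- **Disagreement:** the trained networks' points differed from my two-camera corner fits by up to about 15 mm, so I used the fits. The forces and contacts came where the fits predicted.

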